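Uncover a glazed cup and scrub it out with a bottle brush

ROBOT

A 6-joint arm with a two-finger parallel gripper is mounted at the origin on a cart in front of the work surface, level with it; the furniture and walls round the work are solid. World frame = base frame: x ahead of the robot, y to its left, z up, the work surface at z = 0. Lengths are in m, angles in rad, forces in N, time in s.
With the tool pointing down it reaches from about 0.375 to 0.9 m from the base axis. Payload 3.1 kg.
Tool frame: the origin (TCP) lies midway between the tips of the shut fingers; the grasp point (between the pads) lies 19 mm behind it; z points along the fingers, y is the line along which they close (so a half turn about z gives the same grasp; the last joint's range is limited). The gripper opens to 87 mm and grips with 3 to 60 N. Pads are 19 mm wide; open, the fingers measure 117 mm over their backs; the gripper's body (75 mm by 190 mm) begins 51 mm behind the grasp point.
Start: joints at [-1.419, 0.527, 1.433, -0, 1.181, -0.178], TCP at [0.203, -0.591, 0.2] pointing down, gripper open.
Joint ranges: [-3.08, 3.08], [-0.75, 2.2], [0.22, 2.44], [-1.43, 4.57], [0, 2.65], [-2.85, 2.85]. Speed limits (rad/s): [2.79, 2.79, 3.14, 3.14, 3.14, 3.14].

INTERFACE

Orientations are given as a unit quaternion [x, y, z, w].
In Python, from rig import robot gives the robot as it stands.
- The arm moves only by the shell command python3 -m jog 'ROWS' [FORCE]. ROWS is a JSON object of lists of equal length, an entry for each row: "dp": the shift along the tool's x, y, z in mm, a list of three; "delta_rot": the turn, a rotation vector about the tool's x, y, z in rad, a list of three; "gripper": the opening, from -1 (shut) to 1 (fully open). A call has 1 to 12 rows; each row is the pose to reach, as a shift and turn from the pose commanded when the call began, along the tool's axes at that moment; what a row does not reach only later rows make up. A row lasts 1/10 s, in which the tool goes at most 50 mm and 8.59 degrees, less where a joint would pass 70% of its speed; a pose out of reach is approached as far as the arm can. A call with a gripper value outside its range is refused whole. The fingers move at their own pace and stop on an object; FORCE is the grip in N (left out, the last holds). Time passes only in rows, so rows that repeat a pose let the fingers close. It gives the time, the measured TCP pose, the force, the opening and the grip force at its end, in the units of the state.
- robot.get_obs(): the state, without advancing time (a new reading comes with each control period).
- robot.camera(name): name is "scene" or "top" or "wrist"; returns the picture (480x640x3 uint8, red, green, blue); there is no depth.
- robot.camera_model(name): a dict with "fx", "fy", "cx", "cy" (pixels), "k1" (the pictures are not rectified: a ray, as slopes to the right and down, at radius r is drawn at 1 + k1 r^2 times it, then the intrinsics apply), "xyz" and "orientation" of the camera in the world; the wrist camera has in their place "T_tool_cam" (4x4, takes a point from camera to tool coordinates, whose origin is the TCP and whose axes are the flange's). Camera axes: x right, y down, z forward; pixel columns grow to the right and rows downward; lengths in m; the calibration is good to about 2 mm. A picture is of the moment at which its call begins: read the wrist's pose just before it. camera_model takes no time and is no camera call.
- robot.hand_in(): hands the job in; it is judged then, once.
Trained networks look in the newest picture that a camera, given by its name, has taken for a name from the list of things; names that differ only in an ending like _2 or _b are one class to them, and where a whole thing is asked for, a point or a joint stands for the part that bears it (a point fixed in the world has none). Each returns a list of dicts, best first, with "score" (0 to 1); they miss things now and then, are a little off and sometimes report something else, mostly with a low value. They report only what shows in the picture. A call takes as long as a camera call. They do not tell look-alikes from the thing itself.
- robot.search_frame(name, camera): "rect" ([left, top, right, bottom] in pixels, round what is visible of it).
The state is a dict: "time": time; "q": joint angles; "joint_velocities": joint speeds; "joint_torque": joint torques, N m; "position": TCP position; "tool_rot": TCP orientation; "ft_force": force on the tool from outside, world axes, zero at the start; "moment": the same for the moment, N m; "grip_width": finger opening in m; "grip_force": force on a finger pad.
Only numpy, scipy, OpenCV 4.12 (cv2) and the standard library are available. Lean on these libraries where they do the work, as an engineer would, in place of code of your own. Each camera call takes 0.05 s, during which the arm holds its last target. There are 200 camera calls.

TASK

Take the cover tile off the green cup and lay it squarely on the pile of two tiles. Then scrub the inside of the cup with the blue-handled bottle brush, pressing the bristles on the wall and working up and down between bottom and rim, two strokes on the side nearest the robot and then two on the far side, without ramming the cup, which stays in its wooden block. Hang the brush back on its fork, and leave the pile where it is and the jars and the clay alone.

Things in the scene. Friction and masses are not known exactly. Their poses are not given: they have to be found in the camera images.
- cup: Loose green celadon tumbler, 77 mm high, standing in the holding block; origin at the centre of its underside, z up its axis, x away from the robot within about 0.6 rad. Outside 57 mm wide at the foot and 67 mm at the rim; inner floor 4.5 mm above the origin; bore about 44 mm wide at the floor and 52 mm at the rim. About 0.2 kg.
- holder: Fixed turned beech holding block, round, 96 mm wide and 45 mm high, origin at the centre of its underside. Its bore, 66 mm wide and 35 mm deep, holds the lower part of the cup with a few mm of play; the cup's underside stands 10 mm above the block's origin and its rim 87 mm above the table.
- cover_tile: Loose flat ceramic tile with a green glazed face, 66 mm (x) by 92 mm (y) by 9 mm, origin at the centre of its underside, about 0.12 kg; it starts lying on the cup's rim.
- tile_top: Loose tile of the same size and axes with a blue-grey face, the upper one of the pile of two on the table; its origin (underside) is 9 mm above the table.
- tile_bottom: Loose tile of the same size and axes, the lower one of the pile.
- brush: Bottle brush, hanging upright. Origin on its axis under its round blue collar (38 mm wide, 5 mm thick), z up. The flat blue grip, 24 mm (x) by 16 mm (y), spans 5 to 77 mm above it: grip across y. Below is a 6 mm steel wire, springy from 21 mm below: about 1 N bends the bristles 10 mm sideways. The bristle head, 37 mm wide (30 mm when pressed), spans 75 to 118 mm below the origin. 0.1 kg.
- bristles (a point): Middle of the brush's bristle head, 97 mm below the brush's origin when unbent; the bristles reach 21 mm above and below it. With the grip held upright about 16 to 20 mm to one side of the cup's axis, they press lightly on that wall from bottom to rim.
- brush_stand: Fixed; origin on the table. Post 148 mm high at x = 56 mm; fork of two 8 mm steel rods at y = -11 and 11 mm, tops at z = 144 mm, straight from x = 34 to -16 mm, then their tips rise 6 mm, splaying to x = -30 mm. Open towards -x. The wire passes between the rods, the collar rests on them; the bristles do not pass between, so the brush is raised a little and slid out to -x, and goes back likewise.
- fork_seat (a point): Point on the fork at the tines' top, 144 mm above the stand's origin, where the brush's origin sits when it hangs.
- rutile_jar: Bystander: glass jar of pale green powder with a whitish screw lid, 56 mm wide, 86 mm high, origin at the centre of its underside.
- oxide_jar: Bystander, stands fast: open glass jar of white slip, 85 mm wide, 104 mm high, origin at the centre of its underside.
- clay_lump: Bystander: grey-brown lump of clay, 65 x 79 x 50 mm, origin at the centre of its underside.
There are look-alikes about, which are no part of the job. What is shaped like the cup but purple is not meant.

How it is judged:
On the way, in this order (a step that is already met when the one before it is completed fails the run):
1. the cover tile lies squarely on the pile, released (x of cover_tile in the frame of tile_top between -0.006 and 0.006 m and y of cover_tile in the frame of tile_top between -0.006 and 0.006 m and z of cover_tile in the frame of tile_top between 0.007 and 0.0115 m and angle between the x axis of cover_tile and the x axis of tile_top, either way round below 0.09 rad and x of tile_top in the frame of tile_bottom between -0.006 and 0.006 m and y of tile_top in the frame of tile_bottom between -0.006 and 0.006 m and z of tile_top in the frame of tile_bottom between 0.007 and 0.0115 m and angle between the x axis of tile_top and the x axis of tile_bottom, either way round below 0.09 rad and contact force between the fingers and cover_tile below 0.1 N and linear speed of cover_tile below 0.02 m/s), for 0.2 s.
2. the bristles press on the cup's inner wall on the side nearest the robot, at the bottom of the cup (x of bristles in the frame of cup between -0.02 and -0.003 m and x of bristles in the frame of cup below 0.02 m and y of bristles in the frame of cup between -0.015 and 0.015 m and z of bristles in the frame of cup between 0 and 0.038 m and contact force between brush and cup above 0.15 N), for 0.04 s.
3. the bristles press on the cup's inner wall on the side nearest the robot, up at the rim (their upper end level with it or out, their lower end still inside) (x of bristles in the frame of cup between -0.02 and -0.003 m and x of bristles in the frame of cup below 0.02 m and y of bristles in the frame of cup between -0.015 and 0.015 m and z of bristles in the frame of cup between 0.054 and 0.092 m and contact force between brush and cup above 0.15 N), for 0.04 s.
4. the bristles press on the cup's inner wall on the side nearest the robot, down at the bottom again (all of step 2), for 0.04 s.
5. the bristles press on the cup's inner wall on the side farthest from the robot, at the bottom of the cup (x of bristles in the frame of cup between 0.003 and 0.02 m and x of bristles in the frame of cup above -0.02 m and y of bristles in the frame of cup between -0.015 and 0.015 m and z of bristles in the frame of cup between 0 and 0.038 m and contact force between brush and cup above 0.15 N), for 0.04 s.
6. the bristles press on the cup's inner wall on the side farthest from the robot, up at the rim (their upper end level with it or out, their lower end still inside) (x of bristles in the frame of cup between 0.003 and 0.02 m and x of bristles in the frame of cup above -0.02 m and y of bristles in the frame of cup between -0.015 and 0.015 m and z of bristles in the frame of cup between 0.054 and 0.092 m and contact force between brush and cup above 0.15 N), for 0.04 s.
7. the bristles press on the cup's inner wall on the side farthest from the robot, down at the bottom again (all of step 5), for 0.04 s.
At the end, for the whole second after the job is handed in: Cover tile released, flat on the pile, each tile within 6 mm each way and 0.09 rad of the one below; brush at rest upright in its fork, collar on both tines within 7 mm sideways (9 mm towards the open end, 34 mm towards the post); cup upright, fully down in its block (x of cover_tile in the frame of tile_top between -0.006 and 0.006 m and y of cover_tile in the frame of tile_top between -0.006 and 0.006 m and z of cover_tile in the frame of tile_top between 0.007 and 0.0115 m and angle between the x axis of cover_tile and the x axis of tile_top, either way round below 0.09 rad and x of tile_top in the frame of tile_bottom between -0.006 and 0.006 m and y of tile_top in the frame of tile_bottom between -0.006 and 0.006 m and z of tile_top in the frame of tile_bottom between 0.007 and 0.0115 m and angle between the x axis of tile_top and the x axis of tile_bottom, either way round below 0.09 rad and x of brush in the frame of brush_stand between -0.009 and 0.034 m and y of brush in the frame of brush_stand between -0.007 and 0.007 m and z of brush in the frame of brush_stand between 0.14 and 0.149 m and angle between brush's own z axis and vertical below 0.15 rad and linear speed of brush below 0.03 m/s and horizontal distance between cup and holder below 0.007 m and angle between cup's own z axis and vertical below 0.12 rad and z of cup in the frame of holder between 0.007 and 0.014 m and linear speed of each of cover_tile, cup below 0.02 m/s); the robot touches nothing.
It fails at once if the lidded jar or the clay lump is pushed more than 20 mm or tipped (distance of any of rutile_jar, clay_lump from where it was at the start of the episode above 0.02 m or angle between any of rutile_jar, clay_lump's own z axis and vertical above 0.35 rad).
It fails at once if the cup is pulled from its holding block or tipped (25 mm or 0.35 rad) (distance of cup from where it was at the start of the episode above 0.025 m or angle between cup's own z axis and vertical above 0.35 rad).
It fails at once if the brush is rammed into the cup (more than 30 N) (contact force between brush and cup above 30 N).
It fails at once if the pile's bottom tile is shoved more than 20 mm (distance of tile_bottom from where it was at the start of the episode above 0.02 m).
It also fails if it takes over 72 s, if anything falls off the work surface, if the arm or the gripper's body presses on something with over 40 N, if the wrist force passes 120 N, or if a joint passes its speed limit or range.

## Working session

There is one attempt and no reset: what is moved stays moved. The work goes in short steps, Python scripts to look and compute and a shell command to move; the robot and the scene stay as the last step left them, time stands still between calls to the robot, and variables do not carry over. Pictures are saved under pics/ and viewed, at most 10 in all, crops included, and the job is handed in when it is done.

```bash
mkdir -p pics; ls; cat > h.py <<'E'
import numpy as np, cv2
from rig import robot
from scipy.spatial.transform import Rotation as R
def cam(name):
    m=robot.camera_model(name)
    if 'xyz' in m: return m,np.array(m['xyz']),R.from_quat(m['orientation']).as_matrix()
    o=robot.get_obs(); T=np.array(m['T_tool_cam']); A=R.from_quat(o['tool_rot']).as_matrix()
    return m,np.array(o['position'])+A@T[:3,3],A@T[:3,:3]
def ray(c,u,v):
    m,p,A=c; d=np.array([(u-m['cx'])/m['fx'],(v-m['cy'])/m['fy']]); s=d.copy()
    for _ in range(20): s=d/(1+m['k1']*(s@s))
    return p,A@np.array([s[0],s[1],1])
def onz(c,u,v,z):
    p,d=ray(c,u,v); return p+d*(z-p[2])/d[2]
def proj(c,P):
    m,p,A=c; x=A.T@(np.array(P)-p); s=x[:2]/x[2]; s=s*(1+m['k1']*(s@s))
    return np.array([m['fx']*s[0]+m['cx'],m['fy']*s[1]+m['cy']])
def snap(name,f=None):
    c=cam(name); im=robot.camera(name)
    if f: cv2.imwrite('pics/'+f,im[:,:,::-1])
    return c,im
E
python3 - <<'E'
from h import *
for n in ['top','scene']:
    c,im=snap(n,n+'0.png'); m=c[0]; print(n,m)
    for t in ['cup','holder','cover_tile','tile_top','brush','brush_stand','rutile_jar','oxide_jar','clay_lump']:
        print(t,[(round(d['score'],2),np.round(d['rect']).tolist()) for d in robot.search_frame(t,n)[:3]])
print(robot.camera_model('wrist'),robot.get_obs())
E
```

```text
pics
top {'fx': 449.2478487062884, 'fy': 449.2478487062884, 'cx': 331.1527451385104, 'cy': 244.8396890423603, 'k1': -0.04310648392663502, 'xyz': array([0.44802527, 0.24981024, 0.95727399]), 'orientation': array([-0.70561651,  0.70819062, -0.01992232,  0.01320934])}
cup [(0.96, [342.0, 272.0, 375.0, 304.0])]
holder [(0.62, [254.0, 280.0, 306.0, 325.0]), (0.29, [384.0, 213.0, 444.0, 272.0])]
cover_tile [(0.63, [252.0, 280.0, 296.0, 335.0])]
tile_top [(0.9, [305.0, 162.0, 358.0, 214.0])]
brush []
brush_stand [(0.58, [386.0, 218.0, 442.0, 272.0])]
rutile_jar [(0.89, [328.0, 220.0, 358.0, 248.0])]
oxide_jar [(0.76, [216.0, 202.0, 267.0, 246.0])]
clay_lump [(0.76, [379.0, 174.0, 421.0, 209.0])]
scene {'fx': 504.5470756904307, 'fy': 504.5470756904307, 'cx': 322.9549613116298, 'cy': 239.32639115647945, 'k1': -0.147395232312749, 'xyz': array([0.14312414, 0.86270989, 0.55257154]), 'orientation': array([-0.22529944,  0.84874044, -0.46200254,  0.12423152])}
cup [(0.93, [366.0, 237.0, 404.0, 292.0]), (0.67, [345.0, 308.0, 379.0, 338.0]), (0.62, [327.0, 279.0, 405.0, 330.0])]
holder [(0.69, [330.0
[... 974 characters left out ...]
e': 1.0, 'q': array([-1.41851778e+00,  5.27448032e-01,  1.43271056e+00, -3.45473015e-05,
        1.18141118e+00, -1.78483520e-01]), 'joint_velocities': array([-0.00101003,  0.00073793, -0.00115901,  0.00129058,  0.00107531,
        0.00055413]), 'joint_torque': array([-6.47966735e-04, -4.40023828e+01, -1.76989371e+01,  6.32615131e-02,
        5.03826595e-02, -1.77901973e-05]), 'position': array([ 0.20300025, -0.59108178,  0.20017699]), 'tool_rot': array([ 9.86354619e-01,  1.64634644e-01, -1.61291808e-05,  1.12295154e-05]), 'ft_force': array([-0.46098204, -0.60062446,  1.54733836]), 'moment': array([ 0.02900925,  0.03287732, -0.00850301]), 'grip_force': 0.0, 'grip_width': 0.08702311265329922}
```

View pics/top0.png

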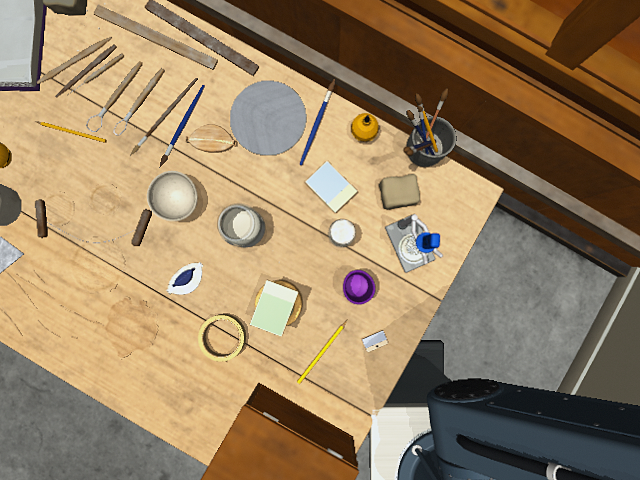

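View pics/scene0.png

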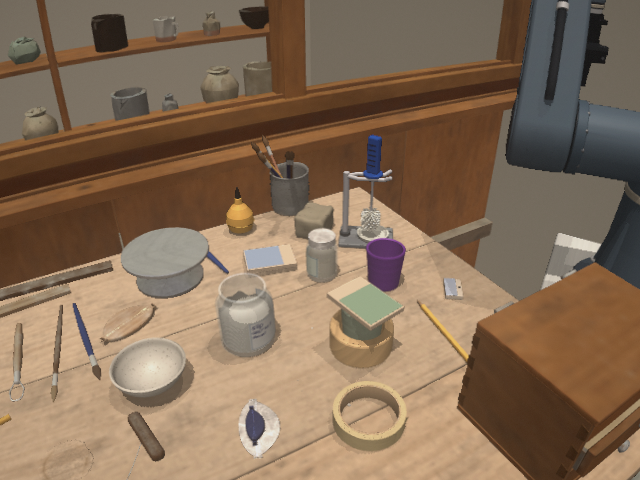

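The top view shows the cover tile on the cup at about (275,307), the pile at (331,187), the brush and stand at (425,240), the purple decoy at (359,287), the rutile jar at (342,233) and the clay at (400,191). I'll zoom in for the corners.

```bash
python3 - <<'E'
from h import *
im=cv2.imread('pics/top0.png')
def crop(u,v,w,h,k): return cv2.resize(im[v:v+h,u:u+w],None,fx=k,fy=k,interpolation=cv2.INTER_CUBIC)
a=crop(240,268,80,75,5); b=crop(292,150,80,75,5); d=crop(380,205,80,75,5)
s=cv2.imread('pics/scene0.png'); e=cv2.resize(s[125:255,325:405],None,fx=2.88,fy=2.88)
e=cv2.resize(e,(400,375)) if 0 else cv2.copyMakeBorder(e[:300],0,0,0,400-e.shape[1],0)
cv2.imwrite('pics/z1.png',np.vstack([np.hstack([a,b])[:300*1+0] if 0 else cv2.resize(np.hstack([a,b]),(800,375)),np.hstack([d[:225],e[:225]])]))
c=cam('top')
for n,u,v,z in [('cover',275,307,.096),('pile',331,187,.018),('brushtop',430,240,.22),('jar',343,234,.086),('clay',400,191,.05),('purple',359,287,.08),('oxide',241,225,.1)]: print(n,onz(c,u,v,z).round(3))
E
```

```text
cover [0.37  0.349 0.096]
pile [0.614 0.241 0.018]
brushtop [0.49 0.08 0.22]
jar [0.51  0.218 0.086]
clay [0.6  0.1  0.05]
purple [0.407 0.187 0.08 ]
oxide [0.527 0.414 0.1  ]
```

View pics/z1.png

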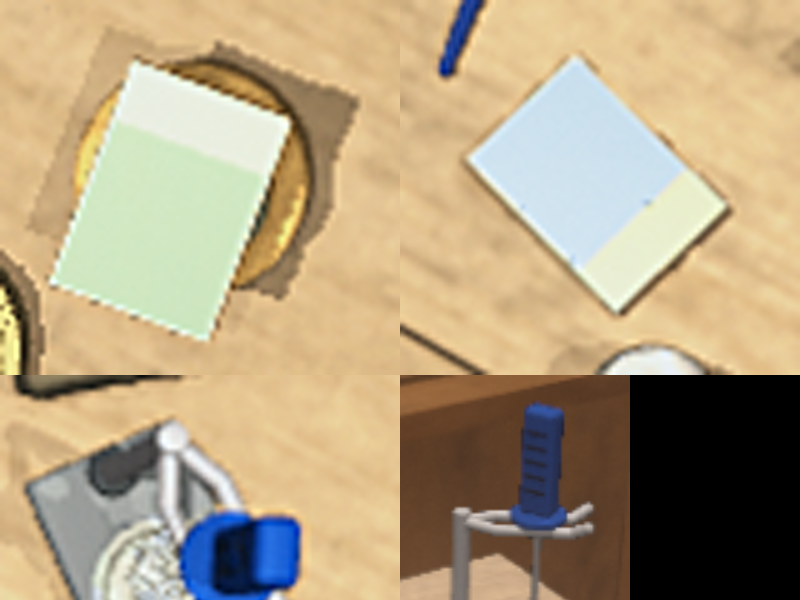

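The zoom gives the corner pixels of both tiles. The fork opens roughly towards the lower right of the top view. Next I'll compute the poses.

```bash
cat >> h.py <<'E'
def tri(c1,p1,c2,p2):
    a,d=ray(c1,*p1); b,e=ray(c2,*p2); s=np.linalg.lstsq(np.c_[d,-e],b-a,rcond=None)[0]
    return (a+d*s[0]+b+e*s[1])/2, np.linalg.norm(a+d*s[0]-b-e*s[1])
def tile(P):  # corners -> centre, yaw of the long axis mod pi, sides
    P=np.array(P)[:,:2]; (x,y),(w,h),a=cv2.minAreaRect((P*1000).astype(np.float32))
    e1=(P[1]-P[0]+P[2]-P[3])/2; e2=(P[3]-P[0]+P[2]-P[1])/2
    L=e1 if np.hypot(*e1)>np.hypot(*e2) else e2
    return P.mean(0).round(4),round(np.arctan2(L[1],L[0])%np.pi,3),np.hypot(*e1).round(4),np.hypot(*e2).round(4)
def pose():
    o=robot.get_obs(); A=R.from_quat(o['tool_rot']).as_matrix(); return np.array(o['position']),A,np.arctan2(A[1,0],A[0,0])
def rel(t,yaw=None):
    p,A,y=pose(); print('dp mm',(A.T@(np.array(t)-p)*1000).round(1),'yaw now',round(y,3), 'drz(tool)',None if yaw is None else round(-((yaw-y+np.pi/2)%np.pi-np.pi/2),3))
E
python3 - <<'E'
from h import *
c=cam('top'); s=cam('scene')
f=lambda ox,oy,L,z:[onz(c,ox+(u+.5)/5-.5,oy+(v+.5)/5-.5,z) for u,v in L]
print('cover',tile(f(240,268,[(132,60),(291,120),(210,342),(50,284)],.096)))
print('pile',tile(f(292,150,[(175,55),(330,209),(219,314),(67,159)],.018)))
print('post',f(380,205,[(172,62)],.148), 'scene post',onz(s,325+461/2.88,125+(512-375)/2.88,.148))
print('grip top', f(380,205,[(278,165)],.221), 'scene grip top',onz(s,325+(543-400)/2.88,125+(407-375)/2.88,.221))
print('collar scene',onz(s,325+(538-400)/2.88,125+(517-375)/2.88,.149))
print('tips',[onz(s,325+(x-400)/2.88,125+(y-375)/2.88,.149) for x,y in [(588,507),(590,527)]])
print('scene cover tile corners',tile([onz(s,*p,.096) for p in [(364,279),(403,299),(372,325),(328,301)]]))
print('box', tri(c,(258,383),s,(478,322)),tri(c,(356,440),s,(590,262)))
print('clay',[onz(c,*p,.05) for p in [(379,174),(421,209)]])
E
```

```text
cover (array([0.3684, 0.3515]), np.float64(2.79), np.float64(0.065), np.float64(0.0902))
pile (array([0.6154, 0.2404]), np.float64(0.775), np.float64(0.0921), np.float64(0.0641))
post [array([0.53602837, 0.09149463, 0.148     ])] scene post [ 0.30417717 -0.03572859  0.148     ]
grip top [array([0.493908  , 0.07107555, 0.221     ])] scene grip top [0.48849206 0.07539562 0.221     ]
collar scene [0.48495171 0.08245411 0.149     ]
tips [array([0.46301587, 0.05227592, 0.149     ]), array([0.45005113, 0.07922413, 0.149     ])]
scene cover tile corners (array([0.3635, 0.3567]), np.float64(2.94), np.float64(0.0734), np.float64(0.073))
box (array([0.22020164, 0.37246946, 0.12992977]), np.float64(0.02985782189531417)) (array([0.11279136, 0.1951792 , 0.14588978]), np.float64(0.04501380862482485))
clay [array([0.63504932, 0.14283523, 0.05      ]), array([0.56302989, 0.05776792, 0.05      ])]
```

```bash
python3 -m jog '{"dp":[[21,-195,-100],[21,-195,-100],[21,-195,-100],[21,-195,-100],[21,-195,-100],[224,-262,-100],[224,-262,-100],[224,-262,-100],[224,-262,-100],[407,-485,-100],[407,-485,-100],[407,-485,-100]],"delta_rot":[[0,0,-0.15],[0,0,-0.3],[0,0,-0.45],[0,0,-0.6],[0,0,-0.75],[0,0,-0.9],[0,0,-1.05],[0,0,-1.2],[0,0,-1.35],[0,0,-1.5],[0,0,-1.65],[0,0,-1.8]],"gripper":[1,1,1,1,1,1,1,1,1,1,1,1]}' 30; python3 - <<'E'
from h import *
rel([.40,.25,.3]);rel([.3684,.3515,.25],2.79); print(robot.get_obs()['q'].round(2))
E
```

```text
time: 2.2
position: [0.3751, -0.1378, 0.3004]
tool_rot: [0.482, 0.876, 0.0, 0.0]
ft_force: [1.8, 0.0, -0.0]
grip_width: 0.0872
grip_force: 0.0
dp mm [3.140e+02 2.289e+02 3.000e-01] yaw now 2.137 drz(tool) None
dp mm [416.7 256.6  50.2] yaw now 2.137 drz(tool) -0.653
[-0.63  0.08  1.81  0.    1.25 -1.2 ]
```

```bash
python3 -m jog '{"dp":[[314,229,0],[314,229,0],[314,229,0],[314,229,0],[314,229,20],[314,229,30],[417,257,50],[417,257,50],[417,257,50],[417,257,80],[417,257,80],[417,257,80]],"delta_rot":[[0,0,-0.15],[0,0,-0.3],[0,0,-0.45],[0,0,-0.6],[0,0,-0.653],[0,0,-0.653],[0,0,-0.653],[0,0,-0.653],[0,0,-0.653],[0,0,-0.653],[0,0,-0.653],[0,0,-0.653]],"gripper":[1,1,1,1,1,1,1,1,1,1,1,1]}'; python3 - <<'E'
from h import *
rel([.3684,.3515,.22],2.79)
c,im=snap('wrist','w1.png')
print(robot.search_frame('cover_tile','wrist')[:2])
for z in [.096]:
  print(proj(c,[.3684,.3515,z]))
E
```

```text
time: 3.4
position: [0.3695, 0.3505, 0.2188]
tool_rot: [0.177, 0.984, -0.001, -0.001]
ft_force: [-0.3, -0.8, 0.8]
grip_width: 0.087
grip_force: 0.0
dp mm [ 1.4  0.5 -1.2] yaw now 2.787 drz(tool) -0.003
[{'rect': [271.9, 168.0, 363.2, 284.1], 'score': 0.83}]
[313.05089247 228.74410432]
```

View pics/w1.png

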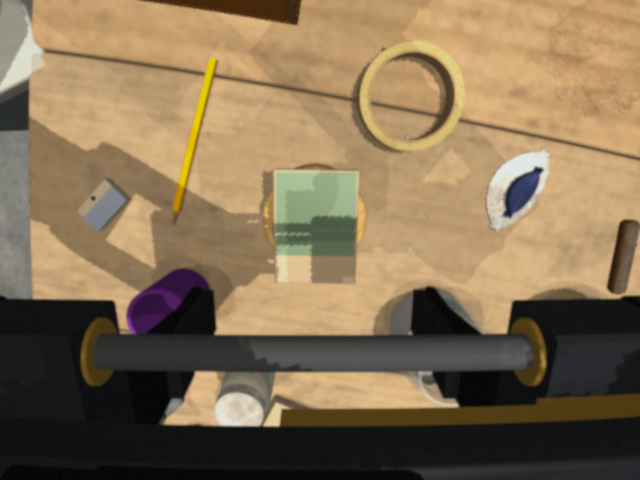

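The tile lies square to the image, with corners at about (274,170), (358,171), (356,283) and (276,282).

```bash
python3 - <<'E'
from h import *
c=cam('wrist')
t=tile([onz(c,u,v,.096) for u,v in [(274,170),(358,171),(356,283),(276,282)]]);print(t)
rel([*t[0],.0885],t[1])
E
```

```text
(array([0.3716, 0.3527]), np.float64(2.787), np.float64(0.0646), np.float64(0.0908))
dp mm [  0.8   3.2 132.1] yaw now 2.784 drz(tool) -0.003
```

```bash
python3 -m jog '{"dp":[[1,2,50],[1,2,90],[1,2,115],[1,2,125],[1,2,132],[1,2,132],[1,2,132],[1,2,132],[1,2,132],[1,2,132],[1,2,132]],"delta_rot":[[0,0,0],[0,0,0],[0,0,0],[0,0,0],[0,0,0],[0,0,0],[0,0,0],[0,0,0],[0,0,0],[0,0,0],[0,0,0]],"gripper":[1,1,1,1,1,1,-1,-1,-1,-1,-1]}' 25
```

```text
time: 4.6
position: [0.3706, 0.3526, 0.0884]
tool_rot: [0.178, 0.984, 0.0, 0.0]
ft_force: [-0.5, -0.2, 0.3]
grip_width: 0.0547
grip_force: 0.0
```

```bash
python3 - <<'E'
from h import *
print(robot.get_obs()['grip_width'],robot.get_obs()['grip_force'])
c,im=snap('scene'); d,wi=snap('wrist')
a=cv2.resize(im[200:400,260:460,::-1],(400,400)); b=cv2.resize(wi[120:320,215:415,::-1],(400,400))
cv2.imwrite('pics/g1.png',np.hstack([a,b]))
E
```

```text
0.054656559939096 0.0
```

View pics/g1.png

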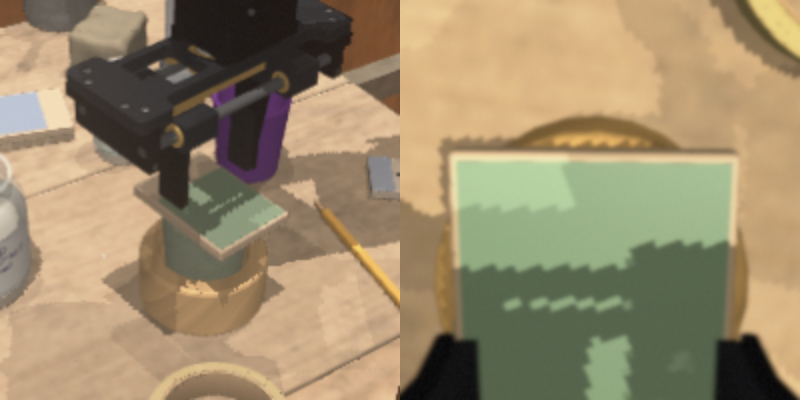

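The fingers closed above the tile, at about (175,205) in the left panel. The tips sit higher than the TCP when the gripper is open, so I'll check by how much.

```bash
python3 - <<'E'
from h import *
p,A,y=pose(); s=cam('scene')
for z in (.088,.096,.1,.104):
  for w in (.027,.042): print(z,w,[proj(s,[*(p+A@np.array([dx,w,0]))[:2],z]).round(1).tolist() for dx in (-.0095,.0095)])
E
```

```text
0.088 0.027 [[344.8, 306.1], [353.9, 312.9]]
0.088 0.042 [[336.7, 310.6], [345.8, 317.6]]
0.096 0.027 [[344.9, 301.8], [354.0, 308.5]]
0.096 0.042 [[336.8, 306.2], [345.9, 313.2]]
0.1 0.027 [[344.9, 299.6], [354.1, 306.3]]
0.1 0.042 [[336.8, 304.0], [346.0, 310.9]]
0.104 0.027 [[345.0, 297.3], [354.2, 304.1]]
0.104 0.042 [[336.9, 301.8], [346.1, 308.7]]
```

```bash
python3 -m jog '{"dp":[[0,0,-6],[0,0,-6],[0,0,-6],[0,0,-6],[0,0,15],[0,0,15],[0,0,15],[0,0,15],[0,0,15],[0,0,15],[0,0,15]],"delta_rot":[[0,0,0],[0,0,0],[0,0,0],[0,0,0],[0,0,0],[0,0,0],[0,0,0],[0,0,0],[0,0,0],[0,0,0],[0,0,0]],"gripper":[1,1,1,1,1,1,-1,-1,-1,-1,-1]}' 20
```

```text
time: 5.8
position: [0.3712, 0.3529, 0.0736]
tool_rot: [0.178, 0.984, 0.001, 0.001]
ft_force: [0.7, 0.5, 0.2]
grip_width: 0.0546
grip_force: 0.5
```

```bash
python3 - <<'E'
from h import *
c,im=snap('scene'); d,wi=snap('wrist')
a=cv2.resize(im[230:350,300:420,::-1],(480,480)); b=cv2.resize(wi[150:400,190:440,::-1],(320,480))
cv2.imwrite('pics/g2.png',np.hstack([a,b]))
E
```

```text
(no output)
```

View pics/g2.png

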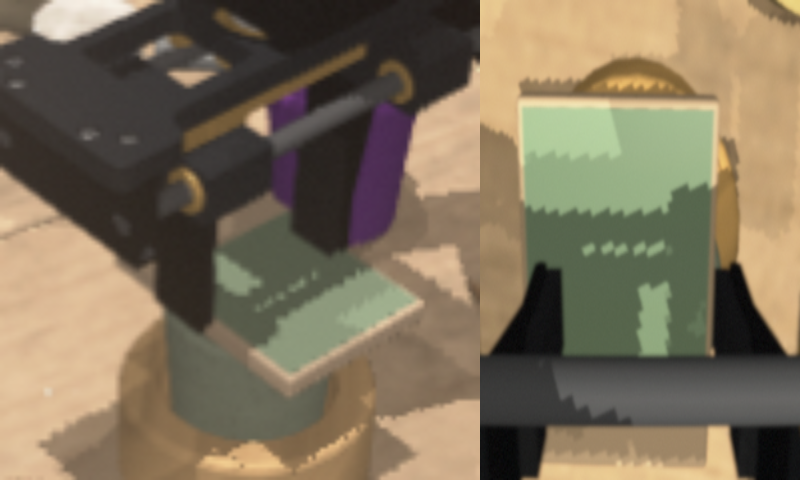

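```bash
python3 -m jog '{"dp":[[0,0,0],[0,0,0],[0,0,0]],"delta_rot":[[0,0,0],[0,0,0],[0,0,0]],"gripper":[-1,-1,-1]}' 20; python3 - <<'E'
from h import *
c,im=snap('wrist'); print(robot.search_frame('cover_tile','wrist')[:2])
E
```

```text
time: 6.2
position: [0.3734, 0.3547, 0.0746]
tool_rot: [0.178, 0.984, 0.003, 0.003]
ft_force: [0.7, 3.7, 7.6]
grip_width: 0.023
grip_force: 6.2
[{'rect': [186.0, 198.8, 343.5, 396.6], 'score': 0.61}]
```

```bash
python3 -m jog '{"dp":[[0,0,0],[0,0,0]],"delta_rot":[[0,0,0],[0,0,0]],"gripper":[0.2,0.2]}' 10; python3 - <<'E'
from h import *
c,im=snap('scene'); d,wi=snap('wrist')
a=cv2.resize(im[210:370,290:450,::-1],(400,400)); b=cv2.resize(wi[130:450,150:470,::-1],(400,400))
cv2.imwrite('pics/g3.png',np.hstack([a,b]))
E
```

```text
time: 6.5
position: [0.3724, 0.3538, 0.0742]
tool_rot: [0.178, 0.984, 0.002, 0.002]
ft_force: [1.3, 3.4, 5.6]
grip_width: 0.0244
grip_force: 2.7
```

View pics/g3.png

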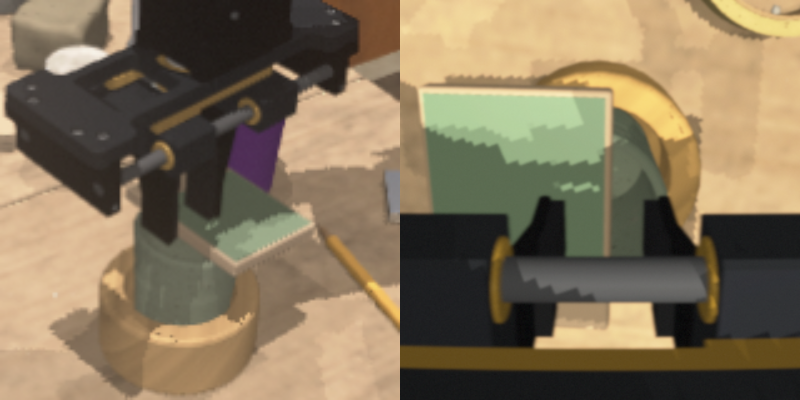

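The right finger caught the tile's edge and the left one rode over the top. The tile is now shifted off to the left side of the cup. I'll lift clear and locate it.

```bash
python3 -m jog '{"dp":[[0,0,-15],[0,0,-40],[0,0,-90],[0,0,-140],[0,0,-146],[0,0,-146]],"delta_rot":[[0,0,0],[0,0,0],[0,0,0],[0,0,0],[0,0,0],[0,0,0]],"gripper":[-0.4,-0.4,-0.4,-0.4,-0.4,-0.4]}' 20; python3 - <<'E'
from h import *
c,im=snap('wrist','w2.png')
for n in ('cover_tile','cup','holder'): 
  r=robot.search_frame(n,'wrist'); print(n,r[:2])
  for d in r[:1]:
    l,t,rr,b=d['rect']; print([onz(c,*q,.096)[:2].round(4).tolist() for q in ((l,t),(rr,t),(rr,b),(l,b))])
hsv=cv2.cvtColor(im,cv2.COLOR_RGB2HSV)
g=cv2.inRange(hsv,(45,35,60),(95,255,255)); n,l,s,ce=cv2.connectedComponentsWithStats(g)
for i in range(1,n):
  if s[i,4]>200: print(s[i],ce[i].round(),cv2.minAreaRect(np.argwhere(l==i)[:,::-1].astype(np.float32)))
E
```

```text
time: 7.2
position: [0.3705, 0.3521, 0.2201]
tool_rot: [0.178, 0.984, 0.0, 0.001]
ft_force: [0.1, -0.0, -0.3]
grip_width: 0.0263
grip_force: 0.0
cover_tile [{'rect': [240.9, 167.3, 327.0, 282.6], 'score': 0.97}, {'rect': [290.0, 163.4, 362.3, 262.8], 'score': 0.3}]
[[0.3063, 0.3189], [0.3292, 0.3798], [0.4167, 0.3481], [0.3921, 0.282]]
cup [{'rect': [132.4, 269.9, 209.5, 300.4], 'score': 0.85}, {'rect': [322.4, 186.9, 351.7, 261.6], 'score': 0.83}]
[[0.3507, 0.2021], [0.373, 0.2624], [0.3975, 0.251], [0.375, 0.1892]]
holder [{'rect': [86.9, 403.0, 100.5, 421.2], 'score': 0.67}, {'rect': [292.8, 160.9, 362.8, 263.8], 'score': 0.64}]
[[0.4528, 0.0969], [0.457, 0.1096], [0.4753, 0.0987], [0.4711, 0.0857]]
[ 242  174   78   81 5890] [281. 213.] ((280.0622253417969, 214.08035278320312), (77.35533905029297, 79.06940460205078), 0.9093804955482483)
```

View pics/w2.png

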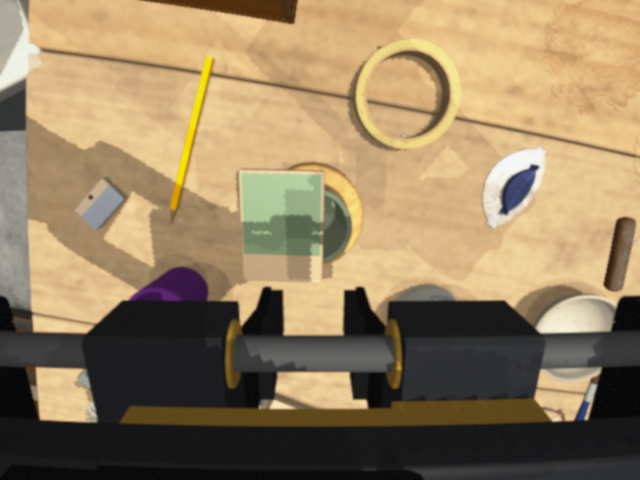

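The tile now spans columns 239–323 and rows 170–282. The cup rim shows at its right, out to column 351. I'll push the tile back with shut fingers against its left edge.

```bash
python3 - <<'E'
from h import *
c=cam('wrist'); t=cam('top')
T=tile([onz(c,u,v,.096) for u,v in [(239,170),(323,171),(322,282),(243,281)]]);print(T)
h=onz(t,240+195/5,268+172/5,.045);print('holder top',h)
h2=[onz(c,u,v,.045) for u,v in [(362,215),(316,162)]];print(h2)
print('rim',onz(c,351,222,.087),onz(c,330,262,.087))
p,A,y=pose()
print('tile in tool',(A.T@(np.array([*T[0],.1])-p)*1e3).round(1),'holder in tool',(A.T@(h-p)*1e3).round(1),[(A.T@(q-p)*1e3).round(1) for q in h2], [(A.T@(onz(c,u,v,.087)-p)*1e3).round(1) for u,v in [(351,222),(330,262)]])
E
```

```text
(array([0.3582, 0.3296]), np.float64(2.777), np.float64(0.0635), np.float64(0.0888))
holder top [0.3746809  0.34693154 0.045     ]
[array([0.38210793, 0.39352038, 0.045     ]), array([0.32364183, 0.37105939, 0.045     ])]
rim [0.37457972 0.38178713 0.087     ] [0.40031773 0.35472823 0.087     ]
tile in tool [  2.1 -23.5 117. ] holder in tool [ -7.5  -1.3 171.9] [array([  1.9,  45. , 171.7]), array([ 48.8,   3.4, 172. ])] [array([  5. ,  31.1, 129.8]), array([-28.6,  14.8, 129.7])]
```

```bash
python3 -m jog '{"dp":[[1,-50,0],[1,-83,20],[1,-83,60],[1,-83,100],[1,-83,125],[1,-83,133],[1,-76,133],[1,-70,133],[1,-64,133],[1,-58,133],[1,-52,133],[1,-52,133]],"delta_rot":[[0,0,0],[0,0,0],[0,0,0],[0,0,0],[0,0,0],[0,0,0],[0,0,0],[0,0,0],[0,0,0],[0,0,0],[0,0,0],[0,0,0]],"gripper":[-1,-1,-1,-1,-1,-1,-1,-1,-1,-1,-1,-1]}' 20; python3 - <<'E'
from h import *
c,im=snap('wrist')
for d in robot.search_frame('cover_tile','wrist')[:2]:
    l,t,r,b=d['rect']; p,A,y=pose(); print(d,[(A.T@(onz(c,*q,.096)-p)*1e3).round(1) for q in ((l,t),(r,t))])
hsv=cv2.cvtColor(im,cv2.COLOR_RGB2HSV); g=cv2.inRange(hsv,(45,35,60),(95,255,255))
for v in range(130,260,20):
  u=np.flatnonzero(g[v]); print(v,u.min() if len(u) else 0,u.max() if len(u) else 0,len(u))
E
```

```text
time: 8.6
position: [0.3524, 0.3052, 0.0868]
tool_rot: [0.178, 0.984, 0.001, 0.001]
ft_force: [0.5, 0.4, 0.2]
grip_width: 0.0003
grip_force: 0.0
{'rect': [300.3, 200.4, 447.5, 322.2], 'score': 0.96} [array([45.7, -3.6, -9.6]), array([45.9, 61.3, -9.6])]
130 0 0 0
150 0 0 0
170 0 0 0
190 0 0 0
210 304 425 122
230 304 438 135
250 304 436 133
```

The shut tips passed over the tile too, so the real tips end about 17 mm short of the TCP. I'll back off, go deeper and push.

```bash
python3 -m jog '{"dp":[[0,-31,-5],[0,-31,8],[0,-31,17],[0,-24,17],[0,-18,17],[0,-12,17],[0,-8,17],[0,-8,17]],"delta_rot":[[0,0,0],[0,0,0],[0,0,0],[0,0,0],[0,0,0],[0,0,0],[0,0,0],[0,0,0]],"gripper":[-1,-1,-1,-1,-1,-1,-1,-1]}' 20; python3 - <<'E'
from h import *
c,im=snap('wrist'); p,A,y=pose()
for d in robot.search_frame('cover_tile','wrist')[:2]:
    l,t,r,b=d['rect']; print(d,[(A.T@(onz(c,*q,.096)-p)*1e3).round(1) for q in ((l,t),(r,t))])
E
```

```text
time: 9.5
position: [0.3493, 0.2976, 0.0694]
tool_rot: [0.177, 0.984, 0.0, 0.001]
ft_force: [-0.3, 0.3, -0.4]
grip_width: 0.0002
grip_force: 0.0
{'rect': [336.0, 204.4, 503.9, 332.2], 'score': 0.55} [array([ 47.6,  10.2, -26.7]), array([ 47.9,  77.7, -26.6])]
```

Pushing works: the tile moved about 7 mm. It needs roughly 13 mm more.

```bash
python3 -m jog '{"dp":[[0,5,0],[0,9,0],[0,13,0],[0,13,0],[0,-5,0],[0,-5,-40],[0,20,-80],[0,55,-120],[0,60,-150],[0,60,-150]],"delta_rot":[[0,0,0],[0,0,0],[0,0,0],[0,0,0],[0,0,0],[0,0,0],[0,0,0],[0,0,0],[0,0,0],[0,0,0]],"gripper":[-1,-1,-1,-1,-1,-1,1,1,1,1]}' 20; python3 - <<'E'
from h import *
c,im=snap('wrist','w3.png'); p,A,y=pose(); print(p.round(4),y)
for d in robot.search_frame('cover_tile','wrist')[:2]:
    l,t,r,b=d['rect']; print(d,[(A.T@(onz(c,*q,.096)-p)*1e3).round(1) for q in ((l,t),(r,t),(r,b))])
hsv=cv2.cvtColor(im,cv2.COLOR_RGB2HSV); g=cv2.inRange(hsv,(45,35,60),(95,255,255))
n,l,s,ce=cv2.connectedComponentsWithStats(g); i=1+s[1:,4].argmax(); print(s[i])
for v in range(170,270,10):
  u=np.flatnonzero(l[v]==i); print(v,(u.min(),u.max()) if len(u) else 0)
E
```

```text
time: 10.6
position: [0.3735, 0.3563, 0.224]
tool_rot: [0.177, 0.984, 0.005, 0.005]
ft_force: [0.0, -0.4, -0.3]
grip_width: 0.0246
grip_force: 0.0
[0.3714 0.3544 0.2214] 2.784687151409256
{'rect': [257.7, 165.9, 343.9, 272.9], 'score': 0.67} [array([ 47.5, -38.2, 125. ]), array([ 47.4,  27.6, 125.4]), array([-39.6,  29.5, 125.7])]
[ 261  170   77   79 5865]
170 (np.int64(262), np.int64(336))
180 (np.int64(262), np.int64(337))
190 (np.int64(262), np.int64(336))
200 (np.int64(262), np.int64(336))
210 (np.int64(263), np.int64(336))
220 (np.int64(263), np.int64(336))
230 (np.int64(264), np.int64(336))
240 (np.int64(264), np.int64(336))
250 0
260 0
```

```bash
python3 -m jog '{"dp":[[0,-5,0],[0,-5,30],[0,-5,80],[0,-5,120],[0,-5,140],[0,-5,150],[0,-5,150],[0,-5,150],[0,-5,150],[0,-5,150],[0,-5,150],[0,-5,150]],"delta_rot":[[0,0,0],[0,0,0],[0,0,0],[0,0,0],[0,0,0],[0,0,0],[0,0,0],[0,0,0],[0,0,0],[0,0,0],[0,0,0],[0,0,0]],"gripper":[1,1,1,1,1,1,1,-1,-1,-1,-1,-1]}' 20; python3 - <<'E'
from h import *
c,im=snap('scene'); d,wi=snap('wrist'); print(robot.get_obs()['grip_width'],robot.search_frame('cover_tile','wrist')[:1])
a=cv2.resize(im[230:350,300:420,::-1],(480,480)); b=cv2.resize(wi[150:400,190:440,::-1],(320,480))
cv2.imwrite('pics/g4.png',np.hstack([a,b]))
E
```

```text
time: 11.9
position: [0.3676, 0.3478, 0.069]
tool_rot: [0.178, 0.984, -0.0, -0.0]
ft_force: [0.7, -0.6, -1.2]
grip_width: 0.0668
grip_force: 19.3
0.06675455957405786 [{'rect': [219.3, 206.3, 395.7, 408.2], 'score': 0.84}]
```

Width is 66.8 mm at 19 N, so something is gripped. I'll lift a little to test that it's only the tile.

```bash
python3 -m jog '{"dp":[[0,0,-3],[0,0,-7],[0,0,-12],[0,0,-12]],"delta_rot":[[0,0,0],[0,0,0],[0,0,0],[0,0,0]],"gripper":[-1,-1,-1,-1]}' 30; python3 - <<'E'
from h import *
c,im=snap('scene'); d,wi=snap('wrist'); print(robot.get_obs()['grip_width'],robot.get_obs()['ft_force'],robot.search_frame('cover_tile','wrist')[:1])
a=cv2.resize(im[230:350,300:420,::-1],(480,480)); b=cv2.resize(wi[150:400,190:440,::-1],(320,480))
cv2.imwrite('pics/g5.png',np.hstack([a,b]))
E
```

```text
time: 12.45
position: [0.3685, 0.3485, 0.082]
tool_rot: [0.178, 0.984, 0.001, 0.001]
ft_force: [-0.1, -0.0, -1.2]
grip_width: 0.066
grip_force: 29.0
0.06607058563191652 [ 9.05787799e-01 -3.71719778e-04 -1.03745948e+00] [{'rect': [222.3, 205.3, 397.8, 409.4], 'score': 0.88}]
```

View pics/g5.png

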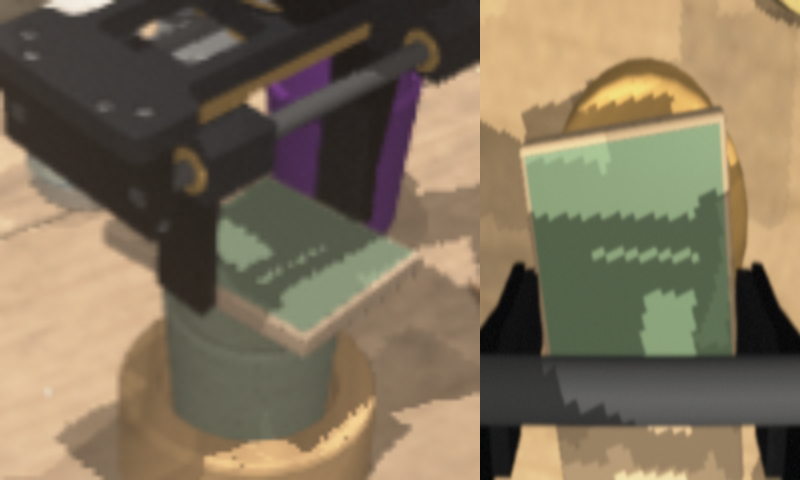

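The tile alone is lifted (1.2 N), but in the wrist view it looks turned a bit relative to the fingers. I'll fit its pose from the green face outline.

```bash
cat > fit.py <<'E'
from h import *
from scipy.optimize import least_squares
def edges(im,box=None):
    hsv=cv2.cvtColor(im,cv2.COLOR_RGB2HSV); g=cv2.inRange(hsv,(45,35,50),(95,255,255))
    n,l,s,ce=cv2.connectedComponentsWithStats(g); i=1+s[1:,4].argmax(); M=l==i; x,y,w,h,_=s[i]; print('blob',x,y,w,h)
    fr=[(u,np.flatnonzero(M[:,u]).min()) for u in range(x+w//5,x+w*4//5,4)]
    y1=min(y+h,300)
    rows=[v for v in range(y+h//3,y+int(h*.95),4) if M[v].sum()>w*.7]
    L=[(np.flatnonzero(M[v]).min(),v) for v in rows]; Rr=[(np.flatnonzero(M[v]).max(),v) for v in rows]
    f=lambda P: cv2.fitLine(np.array(P,np.float32),cv2.DIST_HUBER,0,.01,.01).ravel()
    return [f(P) for P in (fr,L,Rr)]
def dist(l,p): return (p[0]-l[2])*l[1]-(p[1]-l[3])*l[0]
def fit(im,c,lines,W,x0,free):
    p,A,_=pose()
    def res(q):
        X=np.array(x0,float); X[free]=q   # cx(front edge) cy cz(top face) roll pitch yaw in tool frame
        B=R.from_euler('xyz',X[3:]).as_matrix()
        P=lambda a,b: proj(c,p+A@(X[:3]+B@np.array([a,b,0])))
        return [dist(lines[0],P(0,-W/3)),dist(lines[0],P(0,W/3)),dist(lines[1],P(-.015,-W/2)),dist(lines[1],P(-.04,-W/2)),dist(lines[2],P(-.015,W/2)),dist(lines[2],P(-.04,W/2))]
    s=least_squares(res,np.array(x0,float)[free],x_scale=np.where(np.array(free)<3,.01,.1)); return s.x,np.round(s.fun,1)
E
python3 - <<'E'
from fit import *
im=cv2.imread('pics/w3.png')[:,:,::-1].copy(); L=edges(im)
# flat tile seen from z=.2196: find face width
c0=cam('wrist'); p,A,y=pose(); sh=np.array([0,0,.2195-p[2]]); c=(c0[0],c0[1]+sh,c0[2]); import h,fit
fit.pose=lambda:(p+sh,A,y)
best=min(((np.sum(fit.fit(im,c,L,W,[.045,-.005,.1235,0,0,0],[0,1,5])[1]**2),W) for W in np.arange(.054,.067,.0005))); print(best,fit.fit(im,c,L,best[1],[.045,-.005,.1235,0,0,0],[0,1,5]))
fit.pose=h.pose
c,im=snap('wrist','w4.png'); L=edges(im); W=best[1]
x0=[.045,0,-.015,0,0,0]
print(fit.fit(im,c,L,W,x0,[0,1,2,5])); print(fit.fit(im,c,L,W,x0,[0,1,2,3,5])); print(fit.fit(im,c,L,W,x0,[0,1,2,3,4,5]))
E
```

```text
blob 261 170 77 79
(np.float64(0.16), np.float64(0.0565)) (array([ 0.04650934, -0.00997058, -0.0070094 ]), array([-0.1,  0.1,  0.2,  0.1, -0. , -0.3]))
blob 227 215 159 122
(array([ 0.04169936, -0.00383135, -0.03551899, -0.1203562 ]), array([-0.3,  0.3,  0.1, -0.1,  0.4, -0.4]))
(array([ 0.041844  , -0.00435654, -0.03640386, -0.06365919, -0.12840097]), array([-0. ,  0. , -0.1,  0.1,  0.1, -0.1]))
(array([ 0.04175817, -0.00442688, -0.0360666 , -0.07583346, -0.02154094,
       -0.12954337]), array([ 0., -0., -0.,  0.,  0., -0.]))
```

```bash
python3 -m jog '{"dp":[[0,0,-40],[0,0,-80],[-45,10,-115],[-90,20,-115],[-135,30,-115],[-180,40,-115],[-225,50,-115],[-270,58,-115],[-318,66,-115],[-318,66,-115],[-318,66,-115]],"delta_rot":[[0,0,0],[0,0,-0.1],[0,0,-0.24],[0,0,-0.38],[0,0,-0.52],[0,0,-0.66],[0,0,-0.8],[0,0,-0.94],[0,0,-1.01],[0,0,-1.01],[0,0,-1.01]],"gripper":[-1,-1,-1,-1,-1,-1,-1,-1,-1,-1,-1]}' 50; python3 - <<'E'
import fit
from fit import *
c,im=snap('wrist','w5.png'); p,A,y=pose(); print(p.round(4),y,robot.get_obs()['grip_width'])
for n in ('tile_top','cover_tile'):
  for d in robot.search_frame(n,'wrist')[:2]: print(n,d)
L=edges(im)
for W in (.0585,.06,.0615): print(fit.fit(im,c,L,W,[.045,0,-.027,0,0,0],[0,1,2,5]))
print([proj(c,[.6154+a*.72*s-b*.7*.72,.2404+a*.7*s+b*.72*.7,.018]).round(0).tolist() for s,a,b in ((1,0,0),)])
hsv=cv2.cvtColor(im,cv2.COLOR_RGB2HSV); print(hsv[40:230:10,280:350:20].tolist()[:3])
E
```

```text
time: 13.75
position: [0.6889, 0.2975, 0.1942]
tool_rot: [-0.319, 0.948, 0.0, -0.002]
ft_force: [-0.8, -0.2, -0.6]
grip_width: 0.0657
grip_force: 48.6
[0.6877 0.2983 0.1947] -2.490305422959705 0.06559645110886268
cover_tile {'rect': [221.1, 206.1, 398.8, 409.5], 'score': 0.9}
blob 227 215 159 121Traceback (most recent call last):
  File "<stdin>", line 7, in <module>
AttributeError: 'function' object has no attribute 'fit'
```

View pics/w5.png

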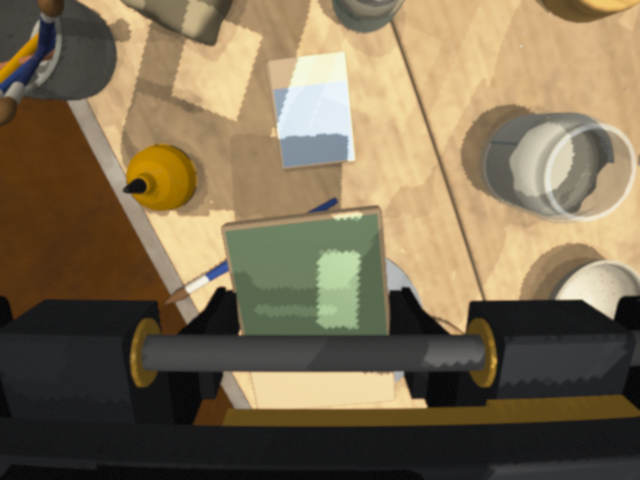

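The held tile has its front edge at (223,225)–(381,208). The pile has corners at (269,62), (344,52), (355,160) and (284,168), clearly visible ahead of it.

```bash
python3 - <<'E'
from fit import *
p,A,y=pose(); c=cam('wrist'); im=cv2.imread('pics/w5.png')[:,:,::-1].copy(); L=edges(im)
for W in (.0585,.06,.0615):
  for fr in ([0,1,2,5],[0,1,2,3,5],[0,1,3,5]): r=fit(im,c,L,W,[.045,0,-.027,0,0,0],fr); print(W,fr,r[0].round(4),r[1])
P=tile([onz(c,u,v,.018) for u,v in [(269,62),(344,52),(355,160),(284,168)]]); print('pile wrist',P)
# refine pile outline by non-wood (low saturation bright / blue) mask
hsv=cv2.cvtColor(im,cv2.COLOR_RGB2HSV); hh=hsv[40:180,255:370]
b=cv2.inRange(hh,(95,15,60),(125,255,255)); print(cv2.minAreaRect(np.argwhere(b)[:,::-1].astype(np.float32)))
t=cam('top'); ti=cv2.cvtColor(cv2.imread('pics/top0.png'),cv2.COLOR_BGR2HSV)
# held tile corners by PnP with outline corners
k=c[0]; K=np.array([[k['fx'],0,k['cx']],[0,k['fy'],k['cy']],[0,0,1]]); T=np.array(k['T_tool_cam'])
O=np.array([[.046,-.033,0],[.046,.033,0],[-.046,.033,0],[-.046,-.033,0]])
I=np.array([[223,226],[382,208],[393,402],[253,405]],float)
ok,rv,tv=cv2.solvePnP(O,I,K,np.array([k['k1'],0,0,0.]),flags=cv2.SOLVEPNP_ITERATIVE,rvec=np.array([2.2,2.2,0.]),tvec=np.array([0,0,.2]),useExtrinsicGuess=True)
B=T[:3,:3]@cv2.Rodrigues(rv)[0]; print('pnp centre tool mm',((T[:3,:3]@tv.ravel()+T[:3,3])*1e3).round(1)); print(B.round(3)); print((cv2.projectPoints(O,rv,tv,K,np.array([k['k1'],0,0,0.]))[0].reshape(-1,2)-I).round(1).tolist())
E
```

```text
blob 227 215 159 121
0.0585 [0, 1, 2, 5] [ 0.0401 -0.0046 -0.03   -0.1226] [-0.2  0.2  0.1 -0.1  0.3 -0.3]
0.0585 [0, 1, 2, 3, 5] [ 0.0402 -0.005  -0.0307 -0.0508 -0.1291] [ 0.   0.  -0.1  0.1  0.1 -0.1]
0.0585 [0, 1, 3, 5] [ 0.0394 -0.0044  0.0356 -0.1184] [-0.4  0.4  1.5  1.  -0.9 -1.6]
0.06 [0, 1, 2, 5] [ 0.0391 -0.0047 -0.0261 -0.1224] [-0.2  0.2  0.1 -0.1  0.3 -0.3]
0.06 [0, 1, 2, 3, 5] [ 0.0392 -0.0052 -0.0268 -0.0509 -0.1291] [ 0.   0.  -0.1  0.1  0.1 -0.1]
0.06 [0, 1, 3, 5] [ 0.0393 -0.0053 -0.059  -0.1302] [ 0.  -0.  -0.1  0.1  0.1 -0. ]
0.0615 [0, 1, 2, 5] [ 0.0382 -0.0049 -0.0221 -0.1223] [-0.2  0.2  0.1 -0.1  0.3 -0.3]
0.0615 [0, 1, 2, 3, 5] [ 0.0383 -0.0053 -0.0229 -0.0509 -0.1292] [ 0.   0.  -0.1  0.1  0.1 -0.1]
0.0615 [0, 1, 3, 5] [ 0.0392 -0.0064 -0.1794 -0.1466] [ 0.6 -0.6 -0.8  0.4 -0.2  0.6]
pile wrist (array([0.6147, 0.2446]), np.float64(0.779), np.float64(0.0632), np.float64(0.0895))
((58.377140045166016, 83.95562744140625), (76.76470184326172, 70.16316986083984), 83.2901611328125)
pnp centre tool mm [ -4.4  -0.1 -22.4]
[[ 0.994  0.105  0.017]
 [-0.106  0.991  0.082]
 [-0.008 -0.083  0.996]]
[[-0.8, -2.5], [-0.2, 1.7], [-0.9, -0.5], [2.1, 1.3]]
```

```bash
python3 -m jog '{"dp":[[50,0,0],[96,-1.5,20],[96,-1.5,60],[96,-1.5,100],[96,-1.5,140],[96,-1.5,165],[96,-1.5,165],[96,-1.5,165]],"delta_rot":[[0,0,0],[0.03,0,0],[0.06,0,0],[0.06,0,0],[0.06,0,0],[0.06,0,0],[0.06,0,0],[0.06,0,0]],"gripper":[-1,-1,-1,-1,-1,-1,-1,-1]}' 50; python3 - <<'E'
from fit import *
c,im=snap('wrist','w6.png'); p,A,y=pose(); print(p.round(4),y,robot.get_obs()['ft_force'].round(1)); L=edges(im)
for fr in ([0,1,2,5],[0,1,2,3,5]): r=fit(im,c,L,.06,[.045,0,-.027,0,0,0],fr); print(r[0].round(4),r[1]); 
X=r[0]; B=R.from_euler('xyz',[X[3],0,X[4]]).as_matrix(); ctr=X[:3]+B@np.array([-.0435,0,.009])
print('underside centre world',(p+A@ctr).round(4),'tile axes world',(A@B).round(3).tolist())
E
```

```text
time: 14.7
position: [0.613, 0.2398, 0.032]
tool_rot: [-0.321, 0.947, -0.028, 0.01]
ft_force: [-0.3, -0.4, -0.8]
grip_width: 0.0655
grip_force: 48.6
[0.6143 0.2399 0.0331] -2.488502690271762 [ 0.4  0.2 -1.1]
blob 227 215 159 121
[ 0.0402 -0.0039 -0.0253 -0.122 ] [-0.1  0.1  0.1 -0.1  0.1 -0.1]
[ 0.0402 -0.0041 -0.0255 -0.0152 -0.124 ] [-0. -0.  0. -0. -0.  0.]
underside centre world [0.6151 0.2436 0.0495] tile axes world [[-0.713, -0.7, 0.029], [-0.701, 0.712, -0.036], [0.005, -0.046, -0.999]]
```

```bash
python3 -m jog '{"dp":[[0,0,12],[0,0,22],[0,0,27],[0,0,30],[0,0,30]],"delta_rot":[[-0.03,0,0],[-0.03,0,0],[-0.03,0,0],[-0.03,0,0],[-0.03,0,0]],"gripper":[-1,-1,-1,-1,-1]}' 50; python3 -m jog '{"dp":[[0,0,1],[0,0,1]],"delta_rot":[[0,0,0],[0,0,0]],"gripper":[-1,-1]}' 50
```

```text
time: 15.25
position: [0.6144, 0.2378, 0.0012]
tool_rot: [-0.32, 0.947, -0.014, 0.005]
ft_force: [0.5, -0.3, -1.4]
grip_width: 0.0657
grip_force: 48.6
time: 15.45
position: [0.6148, 0.2378, 0.0005]
tool_rot: [-0.32, 0.947, -0.014, 0.005]
ft_force: [0.8, 0.0, -0.9]
grip_width: 0.0655
grip_force: 48.6
```

```bash
python3 -m jog '{"dp":[[0,0,1.5],[0,0,1.5]],"delta_rot":[[0,0,0],[0,0,0]],"gripper":[-1,-1]}' 50;  python3 -m jog '{"dp":[[0,0,1.5],[0,0,1.5]],"delta_rot":[[0,0,0],[0,0,0]],"gripper":[-1,-1]}' 50; python3 - <<'E'
from h import *
o=[robot.get_obs() for _ in range(1)][0]; print(o['position'],o['ft_force'])
E
```

```text
time: 15.65
position: [0.6149, 0.2379, 0.0003]
tool_rot: [-0.321, 0.947, -0.014, 0.005]
ft_force: [-2.8, 0.2, 6.1]
grip_width: 0.0658
grip_force: 48.6
time: 15.85
position: [0.6149, 0.2379, 0.0002]
tool_rot: [-0.321, 0.947, -0.014, 0.005]
ft_force: [-5.4, 0.3, 13.3]
grip_width: 0.0659
grip_force: 48.6
[6.14910031e-01 2.37863667e-01 1.57138373e-04] [-5.39908211  0.31746454 13.28615851]
```

```bash
python3 -m jog '{"dp":[[0,0,-2],[0,0,-2],[0,0,-2],[0,0,-2],[0,0,-2],[0,0,-20],[0,0,-60],[0,0,-110],[0,0,-150],[0,0,-190],[0,0,-190]],"delta_rot":[[0,0,0],[0,0,0],[0,0,0],[0,0,0],[0,0,0],[0,0,0],[-0.03,0,0],[-0.03,0,0],[-0.03,0,0],[-0.03,0,0],[-0.03,0,0]],"gripper":[-1,0.75,0.75,0.75,0.75,0.75,0.75,0.75,0.75,0.75,0.75]}' 20; python3 - <<'E'
from h import *
c,im=snap('wrist','w7.png'); p,A,y=pose(); print(p.round(4),y)
for n in ('cover_tile','tile_top'):
  for d in robot.search_frame(n,'wrist')[:2]: print(n,d)
hsv=cv2.cvtColor(im,cv2.COLOR_RGB2HSV)
for nm,lo,hi in (('green',(45,25,50),(95,255,255)),('blue',(96,15,60),(125,120,255))):
  g=cv2.inRange(hsv,lo,hi); g[290:]=0; n,l,s,ce=cv2.connectedComponentsWithStats(g)
  for i in range(1,n):
    if s[i,4]>300: print(nm,s[i],[np.round(v,1) for v in cv2.minAreaRect(np.argwhere(l==i)[:,::-1].astype(np.float32))])
c,im=snap('top','top1.png')
for n in ('cover_tile','tile_top'):
  for d in robot.search_frame(n,'top')[:2]: print(n,d)
hsv=cv2.cvtColor(im,cv2.COLOR_RGB2HSV); print(hsv[175:195:4,320:340:4].tolist())
E
```

```text
time: 16.95
position: [0.6155, 0.2432, 0.1942]
tool_rot: [-0.32, 0.947, -0.001, 0.007]
ft_force: [1.2, -0.3, -0.5]
grip_width: 0.0758
grip_force: 0.0
[0.6135 0.2427 0.1908] -2.4892181398955664
cover_tile {'rect': [269.1, 157.9, 354.6, 265.3], 'score': 0.88}
tile_top {'rect': [125.7, 48.6, 242.4, 154.7], 'score': 0.16}
green [ 272  163   74   76 4653] [array([309.5, 200.5]), array([70.6, 68.3]), np.float64(83.8)]
cover_tile {'rect': [314.4, 167.8, 352.6, 192.3], 'score': 0.83}
[[[35, 13, 255], [18, 64, 140], [114, 39, 33], [60, 41, 44], [50, 53, 188]], [[115, 51, 65], [105, 32, 64], [52, 55, 193], [66, 20, 63], [130, 13, 59]], [[117, 44, 52], [49, 39, 255], [132, 30, 42], [128, 23, 45], [51, 51, 218]], [[31, 88, 125], [105, 5, 99], [75, 15, 66], [54, 57, 153], [53, 56, 154]], [[111, 25, 72], [35, 81, 114], [53, 57, 152], [50, 59, 161], [50, 64, 155]]]
```

```bash
python3 -m jog '{"dp":[[20,-10,-45],[60,-30,-85],[105,-50,-108],[144,-74,-108],[144,-74,-108],[144,-74,-108]],"delta_rot":[[0,0,0.1],[0,0,0.2],[0,0,0.3],[0,0,0.344],[0,0,0.344],[0,0,0.344]],"gripper":[1,1,1,1,1,1]}' 20; cat > chk.py <<'E'
from h import *
c,im=snap('top','top2.png')
for n in ('cover_tile','tile_top'):
  for d in robot.search_frame(n,'top')[:2]: print(n,d)
hsv=cv2.cvtColor(im,cv2.COLOR_RGB2HSV); X,Y=285,145; h0=cv2.cvtColor(cv2.imread('pics/top0.png'),cv2.COLOR_BGR2HSV)
def outline(h):  # tile: low-saturation bright against wood
    g=cv2.inRange(h,(0,0,110),(179,70,255))[Y:Y+80,X:X+85]; g=cv2.morphologyEx(g,cv2.MORPH_OPEN,np.ones((3,3)))
    n,l,s,ce=cv2.connectedComponentsWithStats(g); i=1+s[1:,4].argmax(); (x,y),wh,a=cv2.minAreaRect(np.argwhere(l==i)[:,::-1].astype(np.float32)); return s[i],(x+X,y+Y),wh,a
for h,z in ((h0,.018),(hsv,.027)):
    s,xy,wh,a=outline(h); print(s,np.round(xy,1),np.round(wh,1),round(a,1),onz(c,*xy,z).round(4), tile([onz(c,*q,z) for q in cv2.boxPoints((xy,wh,a))]))
E
python3 chk.py; python3 - <<'E'
from h import *
c,im=snap('wrist','w8.png'); p,A,y=pose(); print(p.round(4),y)
hsv=cv2.cvtColor(im,cv2.COLOR_RGB2HSV); g=cv2.inRange(hsv,(100,150,40),(125,255,255)); n,l,s,ce=cv2.connectedComponentsWithStats(g)
for i in range(1,n):
  if s[i,4]>100: print(s[i],ce[i].round(1),[np.round(v,1) for v in cv2.minAreaRect(np.argwhere(l==i)[:,::-1].astype(np.float32))])
for n in ('brush','brush_stand'):
  for d in robot.search_frame(n,'wrist')[:2]: print(n,d)
print('expected collar',proj(c,[.485,.079,.149]),'top',proj(c,[.49,.076,.221]))
E
```

```text
time: 17.85
position: [0.541, 0.0947, 0.2944]
tool_rot: [-0.152, 0.988, 0.0, -0.001]
ft_force: [0.0, 0.9, -0.3]
grip_width: 0.087
grip_force: 0.0
cover_tile {'rect': [308.1, 163.1, 356.5, 208.4], 'score': 0.8}
[  21   17   50   50 1345] [330.8 186.2] [43.8 30.4] 45.0 [0.6157 0.2412 0.018 ] (array([0.6158, 0.2412]), np.float64(0.778), np.float64(0.0644), np.float64(0.0927))
[  22   15   50   51 1355] [331.6 185.3] [43.6 31.4] 46.3 [0.6161 0.2394 0.027 ] (array([0.6162, 0.2394]), np.float64(0.755), np.float64(0.0658), np.float64(0.0914))
[0.5419 0.097  0.294 ] -2.8319086209838114
[ 280  132   44   49 1637] [301.  155.3] [array([300.5, 155. ]), array([45.2, 45.6]), np.float64(63.4)]
[363 373  36  33 169] [381.  387.7] [array([380. , 388.5]), array([ 3.5, 47.4]), np.float64(45.0)]
brush {'rect': [278.1, 129.6, 325.9, 182.1], 'score': 0.89}
brush_stand {'rect': [270.9, 98.9, 342.9, 223.9], 'score': 0.64}
brush_stand {'rect': [261.0, 218.1, 335.3, 285.4], 'score': 0.37}
expected collar [312.36349402 150.47716961] top [305.42393322 162.45085233]
```

The cover tile lies within 2 mm of the pile and about 0.02 rad off, by the same camera. Next I'll fit the brush pose by matching a projected grip and collar model to the blue masks.

```bash
cat > brush.py <<'E'
from h import *
from scipy.optimize import minimize
def blue(im,near=None):
    g=cv2.inRange(cv2.cvtColor(im,cv2.COLOR_RGB2HSV),(100,140,30),(128,255,255))
    n,l,s,ce=cv2.connectedComponentsWithStats(g); k=[i for i in range(1,n) if s[i,4]>60]
    i=min(k,key=lambda i:np.hypot(*(ce[i]-near))); return (l==i).astype(np.uint8)
def model(c,x,y,yaw,z0,tilt=(0,0)):
    M=np.zeros((480*4,640*4),np.uint8); B=R.from_euler('xyz',[tilt[0],tilt[1],yaw]).as_matrix()
    P=lambda q:(np.array([proj(c,np.array([x,y,z0])+B@np.array(v)) for v in q])*4+1.5).round().astype(np.int32)
    th=np.linspace(0,6.28,40)
    for q in ([(a,b,h) for a in (-.012,.012) for b in (-.008,.008) for h in (.005,.077)],[(.019*np.cos(t),.019*np.sin(t),h) for t in th for h in (0,.005)]):
        cv2.fillConvexPoly(M,cv2.convexHull(P(q)),1)
    return cv2.resize(M.astype(np.float32),(640,480),interpolation=cv2.INTER_AREA)
def fitb(views,x0,z0,tilt=False):
    def f(v):
        e=0
        for c,m in views:
            M=model(c,v[0],v[1],v[2],z0,(v[3],v[4]) if tilt else (0,0)); e+=np.minimum(M,m).sum()/np.maximum(M,m).sum()
        return -e/len(views)
    best=None
    for yw in (x0[2]-.4,x0[2],x0[2]+.4):
        v0=np.array([x0[0],x0[1],yw]+([0,0] if tilt else [])); s=np.diag([.006,.006,.25]+([.05,.05] if tilt else []))
        r=minimize(f,v0,method='Nelder-Mead',options=dict(initial_simplex=np.vstack([v0,v0+s]),xatol=1e-4,fatol=1e-4,maxfev=250))
        if best is None or r.fun<best.fun: best=r
    return best.x.round(4),round(best.fun,3)
E
python3 - <<'E'
from brush import *
w=cv2.imread('pics/w8.png')[:,:,::-1].copy(); cw=cam('wrist'); mw=blue(w,(301,155))
s=cv2.imread('pics/scene0.png')[:,:,::-1].copy(); cs=cam('scene'); ms=blue(s,(375,160))
t=cv2.imread('pics/top0.png')[:,:,::-1].copy(); ct=cam('top'); mt=blue(t,(430,240)); print(mw.sum(),ms.sum(),mt.sum())
x0=[.487,.077,.31]
for n,v in (('wrist',[(cw,mw)]),('scene',[(cs,ms)]),('top',[(ct,mt)]),('all',[(cw,mw),(cs,ms),(ct,mt)])): print(n,fitb(v,x0,.144))
print('tilt',fitb([(cw,mw),(cs,ms),(ct,mt)],x0,.144,True))
E
```

```text
1650 226 379
wrist (array([0.4919, 0.071 , 0.9601]), np.float64(-0.886))
scene (array([0.4968, 0.0551, 0.42  ]), np.float64(-0.358))
top (array([0.4898, 0.0709, 0.2624]), np.float64(-0.864))
all (array([0.4906, 0.0706, 0.3869]), np.float64(-0.688))
tilt (array([ 0.4917,  0.0707,  0.1547, -0.0257, -0.0361]), np.float64(-0.694))
```

```bash
python3 - <<'E'
from brush import *
w=cv2.imread('pics/w8.png')[:,:,::-1].copy(); cw=cam('wrist'); mw=blue(w,(301,155))
t=cv2.imread('pics/top0.png')[:,:,::-1].copy(); ct=cam('top'); mt=blue(t,(430,240))
for yaw in np.arange(-.4,1.4,.2):
  o=[]
  for c,m in ((cw,mw),(ct,mt)):
    f=lambda v:-(lambda M:np.minimum(M,m).sum()/np.maximum(M,m).sum())(model(c,v[0],v[1],yaw,.144))
    r=minimize(f,[.491,.071],method='Nelder-Mead',options=dict(initial_simplex=[[.491,.071],[.496,.071],[.491,.076]],maxfev=60)); o+=[r.x.round(4).tolist(),round(-r.fun,3)]
  print(round(yaw,2),o)
# rods: contrast profile along circle of radius 28 & 22 mm round the seat at fork height (bright low-sat)
g=cv2.cvtColor(w,cv2.COLOR_RGB2HSV)
for r in (.023,.026,.03,.04):
  row=[]
  for a in range(-180,180,8):
    u,v=proj(cw,[.491+r*np.cos(np.radians(a)),.071+r*np.sin(np.radians(a)),.143]).round().astype(int); row.append(f"{a}:{g[v,u,1]}/{g[v,u,2]}")
  print(r,' '.join(row))
E
```

```text
-0.4 [[0.4907, 0.0727], np.float64(0.865), [0.4894, 0.0707], np.float64(0.851)]
-0.2 [[0.4905, 0.0725], np.float64(0.866), [0.4898, 0.0716], np.float64(0.855)]
0.0 [[0.49, 0.0714], np.float64(0.865), [0.4898, 0.0714], np.float64(0.863)]
0.2 [[0.4906, 0.0709], np.float64(0.867), [0.4902, 0.0705], np.float64(0.867)]
0.4 [[0.4917, 0.0712], np.float64(0.866), [0.4901, 0.0701], np.float64(0.858)]
0.6 [[0.4917, 0.0712], np.float64(0.871), [0.4903, 0.07], np.float64(0.846)]
0.8 [[0.4916, 0.0711], np.float64(0.88), [0.4906, 0.0704], np.float64(0.835)]
1.0 [[0.4919, 0.0713], np.float64(0.887), [0.4906, 0.0701], np.float64(0.832)]
1.2 [[0.492, 0.0713], np.float64(0.886), [0.4908, 0.0706], np.float64(0.833)]
0.023 -180:13/176 -172:3/245 -164:3/245 -156:2/245 -148:3/243 -140:8/211 -132:11/223 -124:18/194 -116:33/146 -108:38/170 -100:26/136 -92:28/111 -84:80/127 -76:88/133 -68:93/145 -60:97/144 -52:94/144 -44:64/115 -36:12/103 -28:12/106 -20:10/103 -12:13/115 -4:11/141 4:17/132 12:10/100 20:8/101 28:14/88 36:13/135 44:12/146 52:17/118 60:18/114 68:11/139 76:14/165 84:11/166 92:12/167 100:18/187 1
[... 880 characters left out ...]
 28:16/95 36:18/101 44:18/139 52:18/116 60:12/164 68:14/166 76:12/167 84:12/167 92:15/152 100:56/159 108:94/198 116:85/177 124:65/170 132:12/172 140:2/208 148:5/240 156:1/226 164:2/221 172:16/174
0.04 -180:14/169 -172:48/158 -164:98/214 -156:101/219 -148:102/216 -140:54/164 -132:14/167 -124:75/169 -116:97/195 -108:101/214 -100:100/173 -92:102/148 -84:99/163 -76:95/234 -68:99/155 -60:100/153 -52:100/227 -44:99/227 -36:97/228 -28:93/236 -20:100/184 -12:99/163 -4:13/117 4:47/115 12:50/133 20:16/144 28:18/140 36:21/133 44:59/169 52:13/195 60:13/196 68:16/160 76:99/216 84:99/216 92:97/225 100:95/231 108:94/231 116:92/233 124:93/233 132:96/228 140:94/230 148:95/233 156:84/191 164:12/192 172:13/192
```

```bash
python3 -m jog '{"dp":[[40,-9,0],[56,-9,0],[56,-9,10],[56,-9,50],[56,-9,90],[56,-9,120],[56,-9,136],[56,-9,136],[56,-9,136],[56,-9,136],[56,-9,136],[56,-9,136]],"delta_rot":[[0,0,-0.03],[0,0,-0.03],[0,0,-0.03],[0,0,-0.03],[0,0,-0.03],[0,0,-0.03],[0,0,-0.03],[0,0,-0.03],[0,0,-0.03],[0,0,-0.03],[0,0,-0.03],[0,0,-0.03]],"gripper":[0,0,0,0,0,0,0,-1,-1,-1,-1,-1]}' 30;python3 -m jog '{"dp":[[0,0,0],[0,0,0]],"delta_rot":[[0,0,0],[0,0,0]],"gripper":[-1,-1]}' 30
```

```text
time: 19.35
position: [0.4919, 0.0705, 0.1602]
tool_rot: [-0.168, 0.986, -0.0, 0.001]
ft_force: [-0.3, 0.2, 2.5]
grip_width: 0.0161
grip_force: 30.0
time: 19.55
position: [0.4919, 0.0705, 0.1601]
tool_rot: [-0.168, 0.986, -0.0, 0.001]
ft_force: [0.3, 0.7, 5.9]
grip_width: 0.0157
grip_force: 30.0
```

```bash
python3 -m jog '{"dp":[[0,0,-5],[0,0,-10],[0,0,-15],[0,0,-15],[15,0,-15],[35,0,-15],[55,0,-15],[75,0,-15],[80,0,-40],[80,0,-80],[80,0,-80]],"delta_rot":[[0,0,0],[0,0,0],[0,0,0],[0,0,0],[0,0,0],[0,0,0],[0,0,0],[0,0,0],[0,0,0],[0,0,0],[0,0,0]],"gripper":[-1,-1,-1,-1,-1,-1,-1,-1,-1,-1,-1]}' 30; cat > meas.py <<'E'
from h import *
# cup rim and holder from the top picture by circle model: project circles, maximise gradient
c,im=snap('top','top3.png')
for n in ('cup','holder','cover_tile','brush','tile_top'):
    for d in robot.search_frame(n,'top')[:3]: print(n,d)
E
python3 meas.py; python3 - <<'E'
from h import *
p,A,y=pose(); print(p,y,robot.get_obs()['ft_force'].round(1))
for z in (.144+.0,): print('collar exp', proj(cam('top'),[p[0],p[1],p[2]-.016]))
E
```

```text
time: 20.65
position: [0.4189, 0.0431, 0.2431]
tool_rot: [-0.168, 0.986, -0.002, 0.005]
ft_force: [1.5, -0.1, -0.7]
grip_width: 0.0157
grip_force: 30.0
cup {'rect': [341.7, 272.1, 374.5, 302.9], 'score': 0.93}
cup {'rect': [259.6, 292.0, 293.5, 322.3], 'score': 0.65}
holder {'rect': [252.7, 278.9, 304.5, 325.9], 'score': 0.8}
cover_tile {'rect': [307.1, 158.3, 359.3, 211.4], 'score': 0.8}
brush {'rect': [254.4, 280.2, 305.4, 326.7], 'score': 0.75}
brush {'rect': [382.1, 174.4, 419.8, 209.6], 'score': 0.34}
[0.41449916 0.04395719 0.23788013] -2.803375336784953 [-0.   0.6 -0.9]
collar exp [452.39831734 285.79934199]
```

```bash
python3 -m jog '{"dp":[[-10,10,-22],[-30,55,-22],[-50,100,-22],[-70,150,-22],[-90,195,-22],[-110,240,-22],[-125,280,-22],[-133,299,-22],[-133,299,-22],[-133,299,-22]],"delta_rot":[[0,0,0],[0,0,0],[0,0,0],[0,0,0],[0,0,0],[0,0,0],[0,0,0],[0,0,0],[0,0,0],[0,0,0]],"gripper":[-1,-1,-1,-1,-1,-1,-1,-1,-1,-1]}' 30; cat > cupfit.py <<'E'
from h import *
from scipy.optimize import minimize
def circ(c,x,y,z,r,th): return np.array([proj(c,[x+r*np.cos(t),y+r*np.sin(t),z]) for t in th])
def fitc(im,c,x0,z,r,vis=None):
    g=cv2.GaussianBlur(cv2.cvtColor(im,cv2.COLOR_RGB2LAB),(3,3),0).astype(np.float32); th=np.linspace(0,2*np.pi,90,endpoint=False)
    S=lambda P:np.stack([cv2.remap(g[:,:,k],P[:,:1].astype(np.float32),P[:,1:].astype(np.float32),cv2.INTER_LINEAR).ravel() for k in range(3)],1)
    def sc(x,y,rr): 
        o=circ(c,x,y,z,rr+.0025,th); i=circ(c,x,y,z,rr-.0025,th); ok=(o[:,1]<(vis or 480)); d=np.linalg.norm(S(o)-S(i),axis=1)[ok]; return np.minimum(d,60).mean()
    best=max(((sc(x0[0]+a,x0[1]+b,r),x0[0]+a,x0[1]+b) for a in np.arange(-.014,.0141,.001) for b in np.arange(-.014,.0141,.001))); return np.round(best,4)
E
python3 - <<'E'
from cupfit import *
c,im=snap('wrist','w9.png'); p,A,y=pose(); print(p.round(4),y)
for n in ('cup','holder'):
    for d in robot.search_frame(n,'wrist')[:3]: print(n,d)
t=cam('top'); ti=cv2.imread('pics/top3.png')[:,:,::-1].copy()
x0=onz(t,276.5,307.2,.087)[:2]; print('x0 top',x0.round(4),'holder top',onz(t,278.6,302.4,.045).round(4),'exp wrist rim',proj(c,[*x0,.087]).round(0))
for nm,i,cc,v in (('top',ti,t,None),('wrist',im,c,285)):
    for z,r in ((.087,.0335),(.087,.026),(.045,.048)): print(nm,z,r,fitc(i,cc,x0,z,r,v))
E
```

```text
time: 21.95
position: [0.4409, 0.3695, 0.2595]
tool_rot: [-0.169, 0.986, -0.001, -0.002]
ft_force: [-0.6, -0.2, -0.9]
grip_width: 0.0157
grip_force: 30.0
[0.4411 0.3689 0.2598] -2.803381081083172
cup {'rect': [98.3, 72.3, 188.9, 152.0], 'score': 0.77}
cup {'rect': [277.3, 96.9, 357.9, 173.6], 'score': 0.7}
holder {'rect': [273.7, 84.2, 365.7, 185.9], 'score': 0.73}
holder {'rect': [2.3, 110.0, 86.4, 224.7], 'score': 0.17}
x0 top [0.3689 0.3473] holder top [0.3747 0.3477 0.045 ] exp wrist rim [316. 131.]
top 0.087 0.0335 [54.8953  0.3739  0.3463]
top 0.087 0.026 [50.4164  0.3799  0.3383]
top 0.045 0.048 [47.2233  0.3759  0.3383]
wrist 0.087 0.0335 [48.116   0.3759  0.3443]
wrist 0.087 0.026 [52.1095  0.3729  0.3563]
wrist 0.045 0.048 [32.0481  0.3739  0.3473]
```

```bash
python3 -m jog '{"dp":[[40,0,0],[71,1,0],[71,1,0],[71,1,20],[71,1,35],[71,1,45],[71,1,55],[71,1,60],[71,1,60]],"delta_rot":[[0,0,0],[0,0,0],[0,0,0],[0,0,0],[0,0,0],[0,0,0],[0,0,0],[0,0,0],[0,0,0]],"gripper":[-1,-1,-1,-1,-1,-1,-1,-1,-1]}' 30; python3 - <<'E'
from h import *
rel([.374,.3465,.154]); print(robot.get_obs()['ft_force'].round(2))
E
```

```text
time: 23.0
position: [0.3745, 0.347, 0.2005]
tool_rot: [-0.168, 0.986, -0.0, -0.001]
ft_force: [0.1, 0.5, -0.4]
grip_width: 0.0155
grip_force: 30.0
dp mm [ 0.5 -0.3 46.5] yaw now -2.804 drz(tool) None
[ 0.09  0.5  -0.44]
```

```bash
python3 -m jog '{"dp":[[0,0,12],[0,0,24],[0,0,36],[0,0,46],[0,0,46]],"delta_rot":[[0,0,0],[0,0,0],[0,0,0],[0,0,0],[0,0,0]],"gripper":[-1,-1,-1,-1,-1]}' 30;  python3 -m jog '{"dp":[[6,-1,0],[12,-2,0],[18,-3,0],[18,-3,0],[18,-3,0]],"delta_rot":[[0,0,0],[0,0,0],[0,0,0],[0,0,0],[0,0,0]],"gripper":[-1,-1,-1,-1,-1]}' 30; python3 - <<'E'
from h import *
o=robot.get_obs(); print(o['ft_force'].round(2),o['moment'].round(3),o['position'].round(4))
E
```

```text
time: 23.5
position: [0.374, 0.347, 0.1543]
tool_rot: [-0.168, 0.986, -0.0, -0.001]
ft_force: [0.2, 0.0, -0.7]
grip_width: 0.0156
grip_force: 30.0
time: 24.0
position: [0.3592, 0.339, 0.1558]
tool_rot: [-0.168, 0.986, 0.0, 0.001]
ft_force: [2.1, 0.6, -0.3]
grip_width: 0.0155
grip_force: 30.0
[ 2.07  0.59 -0.34] [ 0.325 -0.492 -0.014] [0.3592 0.339  0.1558]
```

```bash
python3 -m jog '{"dp":[[0,0,-8],[0,0,-16],[0,0,-24],[0,0,-31],[0,0,-36],[0,0,-36],[0,0,-36],[0,0,-36]],"delta_rot":[[0,0,0],[0,0,0],[0,0,0],[0,0,0],[0,0,0],[0,0,0],[0,0,0],[0,0,0]],"gripper":[-1,-1,-1,-1,-1,-1,-1,-1]}' 30;  python3 -m jog '{"dp":[[0,0,8],[0,0,16],[0,0,24],[0,0,31],[0,0,36],[0,0,37],[0,0,37],[0,0,37]],"delta_rot":[[0,0,0],[0,0,0],[0,0,0],[0,0,0],[0,0,0],[0,0,0],[0,0,0],[0,0,0]],"gripper":[-1,-1,-1,-1,-1,-1,-1,-1]}' 30; python3 - <<'E'
from h import *
o=robot.get_obs(); print(o['ft_force'].round(2),o['moment'].round(3),o['position'].round(4)); c,im=snap('scene','s2.png')
E
```

```text
time: 24.8
position: [0.3584, 0.3385, 0.191]
tool_rot: [-0.168, 0.986, -0.0, -0.0]
ft_force: [0.6, -0.1, -0.4]
grip_width: 0.0159
grip_force: 30.0
time: 25.6
position: [0.3585, 0.3385, 0.154]
tool_rot: [-0.168, 0.986, -0.0, -0.0]
ft_force: [2.0, 1.3, -1.5]
grip_width: 0.0161
grip_force: 30.0
[ 1.96  1.28 -1.49] [ 0.339 -0.489  0.005] [0.3585 0.3385 0.154 ]
```

```bash
python3 -m jog '{"dp":[[1,0,-8],[2,0,-16],[3,0,-24],[3,0,-31],[3,0,-36],[3,0,-36],[3,0,-36],[3,0,-36]],"delta_rot":[[0,0,0],[0,0,0],[0,0,0],[0,0,0],[0,0,0],[0,0,0],[0,0,0],[0,0,0]],"gripper":[-1,-1,-1,-1,-1,-1,-1,-1]}' 30; python3 - <<'E'
from h import *
o=robot.get_obs(); print(o['ft_force'].round(2),o['moment'].round(3),o['position'].round(4))
E
python3 -m jog '{"dp":[[0,0,8],[-1,0,16],[-2,0,24],[-3,0,31],[-3,0,36],[-3,0,36],[-3,0,36],[-3,0,36]],"delta_rot":[[0,0,0],[0,0,0],[0,0,0],[0,0,0],[0,0,0],[0,0,0],[0,0,0],[0,0,0]],"gripper":[-1,-1,-1,-1,-1,-1,-1,-1]}' 30; python3 - <<'E'
from h import *
o=robot.get_obs(); print(o['ft_force'].round(2),o['moment'].round(3),o['position'].round(4))
E
python3 -m jog '{"dp":[[-9,1.5,0],[-18,3,0],[-18,3,0],[-18,3,0]],"delta_rot":[[0,0,0],[0,0,0],[0,0,0],[0,0,0]],"gripper":[-1,-1,-1,-1]}' 30; python3 - <<'E'
from h import *
o=robot.get_obs(); print(o['ft_force'].round(2),o['moment'].round(3),o['position'].round(4))
E
```

```text
time: 26.45
position: [0.3557, 0.3375, 0.1901]
tool_rot: [-0.168, 0.986, 0.0, -0.0]
ft_force: [0.7, 0.2, 0.2]
grip_width: 0.0157
grip_force: 30.0
[0.72 0.2  0.24] [ 0.375 -0.46   0.007] [0.3557 0.3375 0.1901]
time: 27.25
position: [0.3584, 0.3385, 0.1541]
tool_rot: [-0.168, 0.986, -0.0, -0.0]
ft_force: [1.9, 1.0, -1.7]
grip_width: 0.0158
grip_force: 30.0
[ 1.89  0.95 -1.66] [ 0.413 -0.53  -0.062] [0.3584 0.3385 0.1541]
time: 27.65
position: [0.3744, 0.3472, 0.154]
tool_rot: [-0.168, 0.986, -0.0, -0.001]
ft_force: [-0.5, -0.4, -1.2]
grip_width: 0.0159
grip_force: 30.0
[-0.46 -0.36 -1.22] [ 0.094 -0.099  0.005] [0.3744 0.3472 0.154 ]
```

```bash
python3 -m jog '{"dp":[[-6,1,0],[-12,2,0],[-19,3,0],[-19,3,0],[-19,3,0],[-19,3,0]],"delta_rot":[[0,0,0],[0,0,0],[0,0,0],[0,0,0],[0,0,0],[0,0,0]],"gripper":[-1,-1,-1,-1,-1,-1]}' 30; python3 - <<'E'
from h import *
o=robot.get_obs(); print(o['ft_force'].round(2),o['moment'].round(3),o['position'].round(4))
E
python3 -m jog '{"dp":[[0,0,-8],[-1,0,-16],[-2,0,-24],[-2,0,-31],[-2,0,-36],[-2,0,-36],[-2,0,-36],[-2,0,-36]],"delta_rot":[[0,0,0],[0,0,0],[0,0,0],[0,0,0],[0,0,0],[0,0,0],[0,0,0],[0,0,0]],"gripper":[-1,-1,-1,-1,-1,-1,-1,-1]}' 30; python3 - <<'E'
from h import *
o=robot.get_obs(); print(o['ft_force'].round(2),o['moment'].round(3),o['position'].round(4))
E
python3 -m jog '{"dp":[[0,0,8],[1,0,16],[2,0,24],[2,0,31],[2,0,36],[2,0,36],[2,0,36],[2,0,36]],"delta_rot":[[0,0,0],[0,0,0],[0,0,0],[0,0,0],[0,0,0],[0,0,0],[0,0,0],[0,0,0]],"gripper":[-1,-1,-1,-1,-1,-1,-1,-1]}' 30; python3 - <<'E'
from h import *
o=robot.get_obs(); print(o['ft_force'].round(2),o['moment'].round(3),o['position'].round(4))
E
```

```text
time: 28.25
position: [0.3911, 0.3563, 0.1539]
tool_rot: [-0.168, 0.986, -0.0, -0.0]
ft_force: [-0.0, -0.6, -0.8]
grip_width: 0.0157
grip_force: 30.0
[-0.05 -0.58 -0.84] [0.046 0.023 0.059] [0.3911 0.3563 0.1539]
time: 29.05
position: [0.3932, 0.357, 0.1899]
tool_rot: [-0.168, 0.986, -0.0, -0.0]
ft_force: [-0.8, -0.7, -0.3]
grip_width: 0.0153
grip_force: 30.0
[-0.78 -0.72 -0.33] [ 0.033  0.044 -0.035] [0.3932 0.357  0.1899]
time: 29.85
position: [0.3916, 0.3566, 0.1543]
tool_rot: [-0.168, 0.986, 0.0, 0.0]
ft_force: [-0.8, -0.9, -1.3]
grip_width: 0.0156
grip_force: 30.0
[-0.77 -0.86 -1.26] [ 0.065  0.014 -0.021] [0.3916 0.3566 0.1543]
```

The far side feels weaker than the near side, because the brush sits slightly towards the near side. I'll press further out and repeat the far strokes.

```bash
python3 -m jog '{"dp":[[-3,0.5,0],[-6,1,0],[-8,1,0],[-8,1,0],[-8,1,0]],"delta_rot":[[0,0,0],[0,0,0],[0,0,0],[0,0,0],[0,0,0]],"gripper":[-1,-1,-1,-1,-1]}' 30; python3 - <<'E'
from brush import *
o=robot.get_obs(); print(o['ft_force'].round(2),o['moment'].round(3),o['position'].round(4)); p=o['position']
c,im=snap('scene','s3.png'); u=proj(c,[p[0],p[1],p[2]+.02]); 
for d in robot.search_frame('cup','scene')[:3]+robot.search_frame('brush','scene')[:2]: print(d)
d,im2=snap('top','top4.png')
for q in robot.search_frame('cup','top')[:3]+robot.search_frame('holder','top')[:2]: print(q)
E
```

```text
time: 30.35
position: [0.3985, 0.36, 0.1541]
tool_rot: [-0.168, 0.986, -0.0, -0.0]
ft_force: [-1.2, -0.5, 0.5]
grip_width: 0.0157
grip_force: 30.0
[-1.18 -0.52  0.5 ] [-0.049  0.252 -0.037] [0.3985 0.36   0.1541]
{'rect': [363.5, 236.9, 404.5, 291.1], 'score': 0.8}
{'rect': [335.4, 288.4, 379.8, 337.4], 'score': 0.76}
{'rect': [335.4, 239.2, 366.6, 318.4], 'score': 0.39}
{'rect': [337.4, 240.1, 362.9, 316.8], 'score': 0.7}
{'rect': [337.1, 287.4, 379.3, 338.2], 'score': 0.34}
{'rect': [343.6, 270.8, 373.8, 304.4], 'score': 0.91}
```

```bash
python3 -m jog '{"dp":[[0,0,-8],[-1,0,-16],[-2,0,-24],[-2,0,-31],[-2,0,-36],[-2,0,-36],[-2,0,-36],[-2,0,-36]],"delta_rot":[[0,0,0],[0,0,0],[0,0,0],[0,0,0],[0,0,0],[0,0,0],[0,0,0],[0,0,0]],"gripper":[-1,-1,-1,-1,-1,-1,-1,-1]}' 30; python3 - <<'E'
from h import *
o=robot.get_obs(); print(o['ft_force'].round(2),o['moment'].round(3),o['position'].round(4))
E
python3 -m jog '{"dp":[[0,0,8],[1,0,16],[2,0,24],[2,0,31],[2,0,36],[2,0,36],[2,0,36],[2,0,36]],"delta_rot":[[0,0,0],[0,0,0],[0,0,0],[0,0,0],[0,0,0],[0,0,0],[0,0,0],[0,0,0]],"gripper":[-1,-1,-1,-1,-1,-1,-1,-1]}' 30; python3 - <<'E'
from h import *
o=robot.get_obs(); print(o['ft_force'].round(2),o['moment'].round(3),o['position'].round(4))
E
```

```text
time: 31.45
position: [0.4005, 0.3607, 0.1901]
tool_rot: [-0.168, 0.986, 0.0, -0.0]
ft_force: [-1.8, -0.1, 0.1]
grip_width: 0.0156
grip_force: 30.0
[-1.81 -0.06  0.12] [-0.03   0.247 -0.083] [0.4005 0.3607 0.1901]
time: 32.25
position: [0.3987, 0.3601, 0.1541]
tool_rot: [-0.168, 0.986, -0.0, -0.0]
ft_force: [-1.5, -2.0, -1.4]
grip_width: 0.0161
grip_force: 30.0
[-1.54 -1.98 -1.37] [-0.16   0.268 -0.019] [0.3987 0.3601 0.1541]
```

Before leaving the cup I'll gently probe the floor to confirm the bristle height.

```bash
python3 -m jog '{"dp":[[9,-1,0],[17,-3,0],[17,-3,0],[17,-3,2],[17,-3,4],[17,-3,4],[17,-3,4]],"delta_rot":[[0,0,0],[0,0,0],[0,0,0],[0,0,0],[0,0,0],[0,0,0],[0,0,0]],"gripper":[-1,-1,-1,-1,-1,-1,-1]}' 30; for i in 1 2 3; do python3 -m jog '{"dp":[[0,0,2],[0,0,2]],"delta_rot":[[0,0,0],[0,0,0]],"gripper":[-1,-1]}' 30 | sed -n '2p;4p'; done
```

```text
time: 32.95
position: [0.3838, 0.3517, 0.15]
tool_rot: [-0.168, 0.986, 0.0, 0.0]
ft_force: [-0.1, -1.1, -0.8]
grip_width: 0.0158
grip_force: 30.0
position: [0.3842, 0.352, 0.1484]
ft_force: [0.3, 0.4, 0.9]
position: [0.3858, 0.3529, 0.1481]
ft_force: [-0.4, 0.6, 10.8]
position: [0.3877, 0.354, 0.1479]
ft_force: [-0.7, 0.4, 18.6]
```

Floor contact at TCP z 0.148 puts the lower strokes' bristle height at about 31 mm in the cup, inside the band. Now I'll raise the brush and take it back.

```bash
python3 -m jog '{"dp":[[0,0,-12],[0,0,-40],[0,0,-80],[0,0,-125],[0,0,-125],[0,0,-125]],"delta_rot":[[0,0,0],[0,0,0],[0,0,0],[0,0,0],[0,0,0],[0,0,0]],"gripper":[-1,-1,-1,-1,-1,-1]}' 30; python3 - <<'E'
from h import *
rel([.4117,.0422,.26]);o=robot.get_obs();print(o['ft_force'].round(1),o['moment'].round(3))
c,im=snap('top','top5.png')
for q in robot.search_frame('cup','top')[:3]+robot.search_frame('holder','top')[:2]+robot.search_frame('cover_tile','top')[:1]: print(q)
E
```

```text
time: 34.15
position: [0.3836, 0.3517, 0.2699]
tool_rot: [-0.168, 0.986, 0.0, 0.001]
ft_force: [-0.6, 0.1, -1.9]
grip_width: 0.0156
grip_force: 30.0
dp mm [  76.2 -301.2    9.7] yaw now -2.803 drz(tool) None
[-0.6  0.1 -1.9] [ 0.124 -0.114 -0.027]
{'rect': [343.0, 268.9, 374.8, 305.2], 'score': 0.65}
{'rect': [217.8, 203.6, 265.7, 244.8], 'score': 0.38}
{'rect': [308.5, 161.0, 356.7, 209.4], 'score': 0.59}
```

```bash
python3 -m jog '{"dp":[[12,-48,0],[24,-96,0],[36,-145,0],[48,-193,0],[60,-240,0],[72,-285,0],[76,-301,0],[76,-301,10],[76,-301,10]],"delta_rot":[[0,0,0],[0,0,0],[0,0,0],[0,0,0],[0,0,0],[0,0,0],[0,0,0],[0,0,0],[0,0,0]],"gripper":[-1,-1,-1,-1,-1,-1,-1,-1,-1]}' 30; python3 - <<'E'
from brush import *
rel([.4117,.0422,.178],.338); p,A,y=pose()
# bristle head position: white bristles below; compare collar position with expectation
for n in ('top','scene'):
    c,im=snap(n,n+'6.png'); g=cv2.inRange(cv2.cvtColor(im,cv2.COLOR_RGB2HSV),(100,140,30),(128,255,255)); k,l,s,ce=cv2.connectedComponentsWithStats(g)
    e=proj(c,[p[0],p[1],p[2]-.0135]); print(n,'exp collar',e.round(1),[(s[i].tolist(),ce[i].round(1).tolist()) for i in range(1,k) if s[i,4]>15 and np.hypot(*(ce[i]-e))<40])
    for d in robot.search_frame('brush',n)[:2]: print(d)
    print('exp bristle mid',proj(c,[p[0],p[1],p[2]-.113]).round(1),'bottom',proj(c,[p[0],p[1],p[2]-.134]).round(1))
E
```

```text
time: 35.25
position: [0.4099, 0.0429, 0.257]
tool_rot: [-0.168, 0.986, 0.001, -0.003]
ft_force: [-0.5, 0.9, -0.6]
grip_width: 0.0153
grip_force: 30.0
dp mm [-1.8 -1.5 79. ] yaw now -2.805 drz(tool) -0.001
top exp collar [456.9 289.3] [([448, 295, 5, 7, 21], [450.0, 297.9])]
{'rect': [434.4, 281.7, 450.6, 300.4], 'score': 0.58}
exp bristle mid [441.1 286.4] bottom [438.2 285.9]
scene exp collar [423.5 126.7] [([419, 87, 18, 45, 241], [428.4, 117.6])]
{'rect': [412.3, 83.9, 436.4, 186.0], 'score': 0.61}
exp bristle mid [418.4 177.6] bottom [417.3 187.7]
```

```bash
python3 -m jog '{"dp":[[-2,-1.5,40],[-2,-1.5,70],[-2,-1.5,79],[-2,-1.5,79],[-20,-1.5,79],[-38,-1.5,79],[-56,-1.5,79],[-70,-1.5,79],[-82,-1.5,79],[-92,-1.5,79],[-92,-1.5,79],[-92,-1.5,79]],"delta_rot":[[0,-0.03,0],[0,-0.06,0],[0,-0.06,0],[0,-0.06,0],[0,-0.06,0],[0,-0.06,0],[0,-0.06,0],[0,-0.06,0],[0,-0.06,0],[0,-0.06,0],[0,-0.06,0],[0,-0.06,0]],"gripper":[-1,-1,-1,-1,-1,-1,-1,-1,-1,-1,-1,-1]}' 30; python3 - <<'E'
from h import *
rel([.4919,.0705,.160]); o=robot.get_obs(); print(o['ft_force'].round(1),o['moment'].round(3))
E
```

```text
time: 36.65
position: [0.4987, 0.0717, 0.1802]
tool_rot: [-0.168, 0.985, 0.005, 0.029]
ft_force: [-0.9, -0.0, -0.1]
grip_width: 0.016
grip_force: 30.0
dp mm [ 8.   1.2 19.8] yaw now -2.803 drz(tool) None
[-0.9 -0.  -0.1] [ 0.133 -0.095  0.051]
```

```bash
python3 -m jog '{"dp":[[0,1,6],[0,1,12],[0,1,16],[0,1,18],[0,1,18]],"delta_rot":[[0,0,0],[0,0,0],[0,0,0],[0,0,0],[0,0,0]],"gripper":[-1,-1,-1,-1,-1]}' 30;  for i in 1 2; do python3 -m jog '{"dp":[[0,0,1.5],[0,0,1.5]],"delta_rot":[[0,0,0],[0,0,0]],"gripper":[-1,-1]}' 30 | sed -n '2p;4p'; done
```

```text
time: 37.15
position: [0.4994, 0.0728, 0.1616]
tool_rot: [-0.168, 0.985, 0.005, 0.029]
ft_force: [0.4, -0.1, -0.6]
grip_width: 0.0155
grip_force: 30.0
position: [0.5, 0.0728, 0.1611]
ft_force: [-0.9, 0.2, 2.5]
position: [0.5004, 0.0731, 0.1607]
ft_force: [-3.2, 0.6, 11.0]
```

```bash
python3 -m jog '{"dp":[[0,0,-1.5],[0,0,-1.5],[0,0,-1.5],[0,0,-1.5],[0,0,-1.5],[0,0,-1.5],[0,0,-15],[0,0,-40],[0,0,-80],[0,0,-120],[0,0,-140],[0,0,-140]],"delta_rot":[[0,0,0],[0,0,0],[0,0,0],[0,0,0],[0,0,0],[0,0,0],[0,0,0],[0,0,0],[0,0,0],[0,0.06,0],[0,0.06,0],[0,0.06,0]],"gripper":[-1,-0.3,-0.3,-0.3,-0.3,-0.3,-0.3,-0.3,-0.3,-0.3,-0.3,-0.3]}' 20; python3 -m jog '{"dp":[[-50,30,0],[-90,80,0],[-90,120,0],[-90,150,0],[-90,150,0]],"delta_rot":[[0,0,0],[0,0,0],[0,0,0],[0,0,0],[0,0,0]],"gripper":[0,0,0,0,0]}'; python3 chk.py; python3 - <<'E'
from brush import *
from cupfit import fitc
t=cam('top'); ti=cv2.imread('pics/top2.png')[:,:,::-1].copy(); m=blue(ti,(430,240)); print(m.sum(), 'brush',fitb([(t,m)],[.495,.073,.3],.144,False), fitb([(t,m)],[.495,.073,.3],.144,True))
print('cup rim',fitc(ti,t,(.374,.3465),.087,.0335))
for n in ('cup','holder','brush'): print(n,[(q['score'],q['rect']) for q in robot.search_frame(n,'top')[:3]])
c,im=snap('scene','scene7.png'); ms=blue(im,(380,155)); s0=blue(cv2.imread('pics/scene0.png')[:,:,::-1].copy(),(375,160))
for M in (s0,ms): print('scene grip',cv2.boundingRect(M),M.sum())
for n in ('cup','holder','brush','rutile_jar','clay_lump'): print(n,[(q['score'],q['rect']) for q in robot.search_frame(n,'scene')[:2]])
E
```

```text
time: 38.75
position: [0.4944, 0.0701, 0.3022]
tool_rot: [-0.168, 0.986, -0.001, 0.004]
ft_force: [-0.4, -0.1, -0.6]
grip_width: 0.0306
grip_force: 0.0
time: 39.25
position: [0.5245, 0.2456, 0.2966]
tool_rot: [-0.171, 0.985, 0.001, -0.002]
ft_force: [-0.4, -1.0, -0.2]
grip_width: 0.0435
grip_force: 0.0
[  21   17   50   50 1345] [330.8 186.2] [43.8 30.4] 45.0 [0.6157 0.2412 0.018 ] (array([0.6158, 0.2412]), np.float64(0.778), np.float64(0.0644), np.float64(0.0927))
[   0    0   85   39 2203] [325.8 158.9] [30.  90.4] 77.0 [0.6719 0.2514 0.027 ] (array([0.6721, 0.2512]), np.float64(1.799), np.float64(0.1896), np.float64(0.0636))
77 brush (array([ 0.495,  0.073, -0.1  ]), np.float64(-0.0)) (array([ 0.495,  0.073, -0.1  ,  0.   ,  0.   ]), np.float64(-0.0))
cup rim [36.2413  0.376   0.3485]
cup [(0.66, [344.2, 272.7, 374.1, 301.2]), (0.56, [260.2, 288.0, 284.1, 321.0])]
holder [(0.85, [254.3, 281.6, 290.7, 327.3])]
brush [(0.19, [258.7, 287.2, 287.9, 322.3])]
scene grip (368, 135, 14, 38) 226
scene grip (366, 135, 12, 9) 80
cup [(0.77, [335.7, 289.1, 381.9, 337.1]), (0.63, [365.3, 238.5, 406.5, 293.0])]
holder [(0.97, [328.7, 311.3, 394.7, 368.8]), (0.3, [361.0, 188.4, 378.6, 232.0])]
brush [(0.87, [362.2, 134.7, 380.3, 230.0])]
rutile_jar [(0.75, [302.6, 229.3, 336.1, 283.2]), (0.24, [216.0, 275.2, 276.7, 357.6])]
clay_lump [(0.66, [295.6, 202.8, 332.0, 238.6])]
```

```bash
python3 -m jog '{"dp":[[24,-37,-20],[48,-73,-40],[72,-110,-40],[96,-147,-40],[120,-183,-40],[144,-220,-40],[168,-257,-40],[192,-293,-40],[216,-330,-40],[240,-366,-40],[240,-366,-40]],"delta_rot":[[0,0,0],[0,0,0],[0,0,0],[0,0,0],[0,0,0],[0,0,0],[0,0,0],[0,0,0],[0,0,0],[0,0,0],[0,0,0]],"gripper":[0,0,0,0,0,0,0,0,0,0,0]}'; python3 chk.py; python3 - <<'E'
from brush import *
from cupfit import fitc
t=cam('top'); ti=cv2.imread('pics/top2.png')[:,:,::-1].copy(); 
for f in ('top0','top2'):
  m=blue(cv2.imread(f'pics/{f}.png')[:,:,::-1].copy(),(428,236)); print(f,m.sum(),cv2.boundingRect(m),fitb([(t,m)],[.495,.073,.3],.144), fitb([(t,m)],[.495,.073,.3],.144,True))
print('cup rim',fitc(ti,t,(.374,.3465),.087,.0335),'holder',fitc(ti,t,(.374,.3465),.045,.048))
for n in ('cup','holder','brush'): print(n,[(q['score'],q['rect']) for q in robot.search_frame(n,'top')[:3]])
E
```

```text
time: 40.95
position: [0.4214, -0.1885, 0.3391]
tool_rot: [-0.165, 0.986, -0.002, -0.0]
ft_force: [0.6, 0.1, 0.8]
grip_width: 0.0438
grip_force: 0.0
cover_tile {'rect': [405.2, 233.1, 417.1, 254.5], 'score': 0.66}
[  21   17   50   50 1345] [330.8 186.2] [43.8 30.4] 45.0 [0.6157 0.2412 0.018 ] (array([0.6158, 0.2412]), np.float64(0.778), np.float64(0.0644), np.float64(0.0927))
[  22   15   51   51 1374] [331.6 185.5] [43.9 31.7] 46.0 [0.6157 0.2395 0.027 ] (array([0.6158, 0.2396]), np.float64(0.76), np.float64(0.0665), np.float64(0.0919))
top0 379 (416, 233, 24, 20) (array([0.4902, 0.0704, 0.1722]), np.float64(-0.868)) (array([ 0.4905,  0.0693,  1.035 , -0.0253,  0.077 ]), np.float64(-0.889))
top2 381 (416, 230, 25, 20) (array([0.4955, 0.0722, 0.2837]), np.float64(-0.877)) (array([ 0.4961,  0.0702,  0.3313, -0.0434, -0.0007]), np.float64(-0.915))
cup rim [57.7233  0.375   0.3455] holder [47.251   0.376   0.3385]
cup [(0.68, [257.5, 287.7, 294.2, 319.4]), (0.63, [340.2, 271.0, 374.6, 303.1])]
holder [(0.59, [254.6, 278.3, 305.1, 326.1])]
brush [(0.66, [406.1, 231.7, 440.8, 251.8]), (0.58, [383.6, 215.3, 443.9, 273.2])]
```

```bash
python3 -c "
from rig import robot
print(robot.hand_in())"
```

```text
the job is handed in; nothing more can be done
None
```

The job is handed in at about 41 s of the 72 s allowed; the hand-in returned no verdict. The final camera check puts the cover tile within about 2 mm of the pile's starting position, the brush hanging in its fork about 5 mm nearer the post, and the cup in its block. Force readings showed bristle contact at the bottom and rim on both sides of the cup, after I repeated the strokes on each side with firmer pressure, and my first attempts to grip the tile slid it about 22 mm sideways on the cup before I pushed it back.

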